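Set out the flavourings round the drum on the setting-out board

ROBOT

A 6-joint arm with a two-finger parallel gripper is mounted at the origin on a cart in front of the work surface, level with it; the furniture and walls round the work are solid. World frame = base frame: x ahead of the robot, y to its left, z up, the work surface at z = 0. Lengths are in m, angles in degrees, forces in N, time in s.
With the tool pointing down it reaches from about 0.375 to 0.9 m from the base axis. Payload 3.1 kg.
Tool frame: the origin (TCP) lies midway between the tips of the shut fingers; the grasp point (between the pads) lies 19 mm behind it; x points along the fingers, z is the direction in which the jaws open and shut, and the axes are right-handed (so a half turn about x gives the same grasp; the last joint's range is limited). The gripper opens to 87 mm and grips with 3 to 60 N. Pads are 19 mm wide; open, the fingers measure 117 mm over their backs; the gripper's body (75 mm by 190 mm) begins 51 mm behind the grasp point.
Start: joints at [-87.118, 30.224, 82.088, -0, 67.689, -10.227], TCP at [0.142, -0.609, 0.223] pointing down, gripper open.
Joint ranges: [-176.69, 176.69], [-43.24, 126.21], [12.49, 139.97], [-82, 262], [0, 151.66], [-163.58, 163.58]. Speed limits (degrees/s): [159.86, 159.86, 180, 180, 180, 180].

INTERFACE

Orientations are given as a 3x3 rotation matrix whose columns are the frame's x, y, z axes.
In Python, from rig import * gives the robot as it stands.
- The arm moves only by the tool play_rows, never from a script. Its argument "rows" is a list that holds one entry, the list of rows, each a list of 7 numbers: the shift along the tool's x, y, z in m, then the turn, a rotation vector about the tool's x, y, z in degrees, then the finger opening in m, from 0 to 0.087. A call has 1 to 12 rows; each row is the pose to reach, as a shift and turn from the pose commanded when the call began, along the tool's axes at that moment; what a row does not reach only later rows make up. A row lasts 1/10 s, in which the tool goes at most 50 mm and 8.59 degrees, less where a joint would pass 70% of its speed; a pose out of reach is approached as far as the arm can. A call with a gripper value outside its range is refused whole. The fingers move at their own pace and stop on an object; the grip force is fixed at half the most. Time passes only in rows, so rows that repeat a pose let the fingers close. It gives the time, the measured TCP pose, the force and the opening at its end, in the units of the state.
- read_state(): the state, without advancing time (a new reading comes with each control period).
- capture(name): name is "side" or "top" or "wrist"; returns a dict with "pixels" (384x512x3 uint8, red, green, blue), "intrinsics" (3x3 intrinsics, pixels), "rvec" (rotation vector, rad) and "tvec" (3), from world to camera coordinates, as OpenCV has them. Camera axes: x right, y down, z forward; pixel columns grow to the right and rows downward; lengths in m; the calibration is good to about 2 mm. A picture is of the moment at which its call begins. There is no depth.
- hand_in(): hands the job in, once; it reports no verdict.
Trained networks look in the newest picture that a camera, given by its name, has taken for a name from the list of things; names that differ only in an ending like _2 or _b are one class to them, and where a whole thing is asked for, a point or a joint stands for the part that bears it (a point fixed in the world has none). Each returns a list of dicts, best first, with "p" (0 to 1); they miss things now and then, are a little off and sometimes report something else, mostly with a low value. They report only what shows in the picture. A call takes as long as a camera call. They do not tell look-alikes from the thing itself.
- trace(camera, target): "mask" (384x512 bool, what is visible of it) and "at" ([column, row] in pixels, amid what is visible of it).
The state is a dict: "time_s": time; "joint_positions": joint angles; "qvel": joint speeds; "tau": joint torques, N m; "position": TCP position; "tcp_rot": TCP orientation; "force": force on the tool from outside, world axes, zero at the start; "moment": the same for the moment, N m; "opening": opening from 0.0 (shut) to 1.0 (fully open).
Only numpy, scipy, OpenCV 4.12 (cv2) and the standard library are available. Lean on these libraries where they do the work, as an engineer would, in place of code of your own. Each camera call takes 0.05 s, during which the arm holds its last target.

TASK

Set out the ingredients for the next batch on the light wooden board, each centred on its dark mark: the green-capped jar upright between the yellow drum and the pink jar, the small white-capped jar upright on the middle of the bar mark in front of the drum (on the robot's side), and the butter stick, the same way up as it lies now, along the bar mark in front of the pink jar. Stand the small red-capped jar upright in the middle of the drum's lid. Leave the drum, the pink jar, the black-capped jar and the fluted ring where they are.

Things in the scene. Friction and masses are not known exactly. Their poses are not given: they have to be found in the camera images.
- board: light maple board, fixed, 185 (x) x 330 (y) x 20 mm, dark marks flush with its top. Origin: centre of its underside; x to the back (away from the robot), y left, z up. Marks (x, y in mm): back row, discs: 60 mm at (45, 0), 80 mm at (45, 110) and (45, -110), under drum and pink jar; front row, before those two: bars 45 x 130 mm, long side along y, at (-45, 110) and (-45, -110)
- drum: yellow card drum with a flat white lid, 75 mm across, 95 mm high, loose, 0.6 kg; stands on either the left or the right large mark of the board. Origin: centre of its underside, z up
- pink_jar: pink jar with a grey-white cap, 59 mm across, 140 mm high, loose, 0.35 kg; stands on the other large mark. Origin: centre of its underside, z up
- green_jar: jar with a green cap, 45 mm across, 106 mm high (cap 42 mm across, the top 23 mm), standing loose on the worktop. Origin: centre of its underside, z up
- white_jar: small jar with a white cap and a blue and white label, 40 mm across, 72 mm high (cap 38 mm across, the top 23 mm), standing loose on the worktop. Origin: centre of its underside, z up
- small_red_jar: small jar with a red cap, 40 mm across, 68 mm high (cap 38 mm across, the top 23 mm), standing loose on the worktop. Origin: centre of its underside, z up
- butter: wrapped butter stick lying flat on the worktop, 33 (x) x 120 (y) x 32 mm (z), loose. Origin: centre of its underside; y along its length, z up
- black_jar: bystander: jar with a black cap and a pale label, 43 mm across, 105 mm high, standing loose. Origin: centre of its underside, z up
- fluted_ring: bystander: fluted steel pastry ring, 55 mm across, 30 mm high, loose. Origin: centre of its underside, z up
Not all that is in view belongs to the job. Leave any turquoise look-alike of the white_jar alone.

How it is judged:
By the outcome, as a careful person would: the job done as asked, in the order asked, and still so for the second after the job is handed in, with the robot touching nothing.
It also fails if it takes over 115 s, if anything falls off the work surface, if the arm or the gripper's body presses on something with over 40 N, if the wrist force passes 120 N, or if a joint passes its speed limit or range.

## Working session

There is one attempt and no reset: what is moved stays moved. The work goes in short steps, Python scripts to look and compute and a tool call to move; the robot and the scene stay as the last step left them, time stands still between calls to the robot, and variables do not carry over. Pictures are saved under pics/ and viewed, and the job is handed in when it is done.

Besides the shell and the picture viewer there is one more tool, called after ">>>" as a command line: name --argument value ..., lists and objects as JSON in quotes. play_rows: Moves the arm, as the interface text tells. Its arguments: {"type":"object","properties":{"rows":{"type":"array"}},"required":["rows"]}

```bash
ls; mkdir -p pics; python3 - <<'E'
from rig import *
import cv2
s=read_state();print(s)
for c in ["side","top","wrist"]:
    r=capture(c);cv2.imwrite(f"pics/{c}0.png",r["pixels"][:,:,::-1]);print(c,r["intrinsics"].tolist(),r["rvec"],r["tvec"])
E
```

```text
pics
{'time_s': 0.0, 'joint_positions': array([-8.71167737e+01,  3.02791899e+01,  8.21570517e+01, -1.03186502e-03,
        6.76905713e+01, -1.02276629e+01]), 'qvel': array([ 0.10320633, -0.04557795, -0.07256745, -0.03100666, -0.07559162,
        0.00719691]), 'tau': array([-3.85782387e-04, -4.40049040e+01, -1.76590580e+01,  6.32386794e-02,
        5.81560296e-02, -1.74295933e-04]), 'position': array([ 0.14175429, -0.60794436,  0.22156556]), 'tcp_rot': array([[-1.27970618e-04,  9.73931343e-01,  2.26842946e-01],
       [ 2.20966216e-03,  2.26842670e-01, -9.73928909e-01],
       [-9.99997551e-01,  3.76611990e-04, -2.18108843e-03]]), 'force': array([-0.07010078, -0.56175399,  0.0052755 ]), 'moment': array([ 0.01591469, -0.01965843, -0.04634106]), 'opening': 0.9976029929091849}
side [[351.0180009357134, 0.0, 257.3657797628479], [0.0, 351.0180009357134, 191.64171951445508], [0.0, 0.0, 1.0]] [ 0.24167237 -2.78252644  1.30994292] [ 0.57355586 -0.00481071  0.99771397]
top [[486.1731251828618, 0.0, 253.5607164512623], [0.0, 486.1731251828618, 193.73264062793453], [0.0, 0.0, 1.0]] [ 2.16449451 -2.19476062  0.06002748] [0.18185569 0.58190996 1.32047774]
wrist [[317.00613600017493, 0.0, 253.58107346427585], [0.0, 317.00613600017493, 187.82602739224708], [0.0, 0.0, 1.0]] [-2.28852163  1.81641319  0.24848823] [-0.62351429 -0.03304487  0.3897722 ]
```

View pics/side0.png

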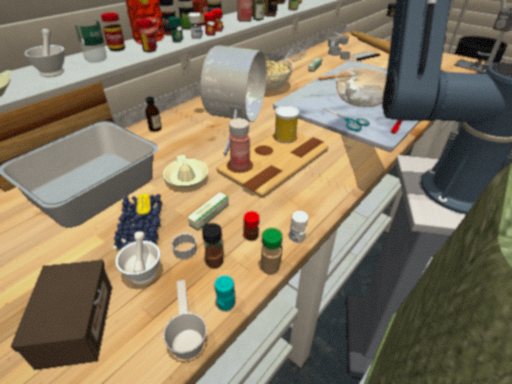

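View pics/top0.png

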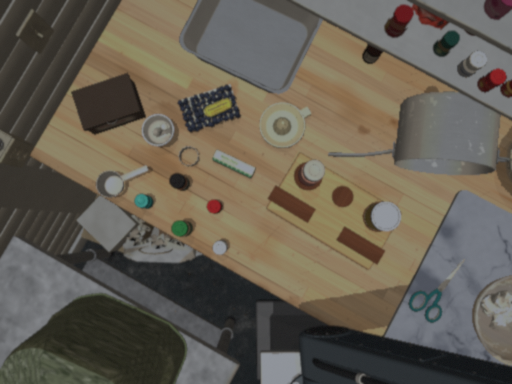

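View pics/wrist0.png

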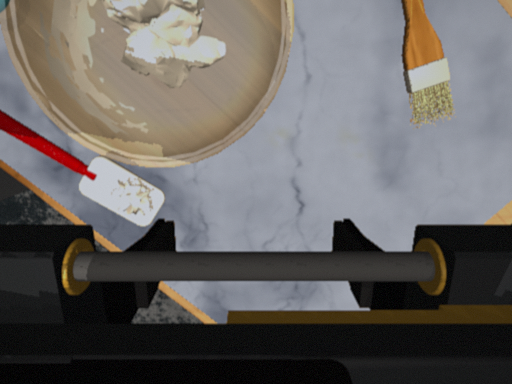

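```bash
cat > h.py <<'E'
from rig import *
import numpy as np, cv2
from scipy.optimize import minimize
def cam(r): return r["intrinsics"],r["rvec"],r["tvec"]
def unproj(r,uv,z):
    K,rv,t=cam(r);R=cv2.Rodrigues(rv)[0];t=np.ravel(t)
    d=R.T@np.linalg.inv(K)@np.array([uv[0],uv[1],1.]);o=-R.T@t
    return o+d*(z-o[2])/d[2]
def proj(r,P):
    K,rv,t=cam(r);return cv2.projectPoints(np.float64(P).reshape(-1,1,3),rv,t,K,None)[0].reshape(-1,2)
def cyl(x,y,z0,secs):  # secs: list (radius, za, zb)
    a=np.linspace(0,2*np.pi,40,endpoint=False);P=[]
    for R,za,zb in secs:
        for z in (za,zb): P+= [np.c_[x+R*np.cos(a),y+R*np.sin(a),0*a+z0+z]]
    return P
def sil(r,rings,S=4):
    m=np.zeros((384*S,512*S),np.uint8)
    for i in range(0,len(rings),2):
        h=cv2.convexHull(np.float32(proj(r,np.vstack(rings[i:i+2]))))
        cv2.fillPoly(m,[np.int32(np.round((h+.5)*S*16-8))],1,shift=4)
    return cv2.resize(m.astype(np.float32),(512,384),interpolation=cv2.INTER_AREA)
SEC=dict(drum=[(.0375,0,.095)],pink_jar=[(.0295,0,.14)],green_jar=[(.0225,0,.083),(.021,.083,.106)],
 white_jar=[(.02,0,.049),(.019,.049,.072)],small_red_jar=[(.02,0,.045),(.019,.045,.068)],black_jar=[(.0215,0,.105)],fluted_ring=[(.0275,0,.03)])
def box(x,y,yaw,z0,sx,sy,sz):
    c,s=np.cos(yaw),np.sin(yaw);P=[]
    for z in (z0,z0+sz):
        q=np.array([[a*sx/2,b*sy/2] for a,b in((1,1),(1,-1),(-1,-1),(-1,1))])
        P.append(np.c_[x+c*q[:,0]-s*q[:,1],y+s*q[:,0]+c*q[:,1],np.full(4,z)])
    return P
def fit(obs,f,p0,step):
    """obs list of (r,mask)"""
    def cost(p):
        c=0
        for r,m in obs:
            s=sil(r,f(p));c+=np.abs(s-m).sum()/m.sum()
        return c
    n=len(p0);sim=np.vstack([p0]+[np.array(p0)+np.eye(n)[i]*step[i] for i in range(n)])
    o=minimize(cost,p0,method="Nelder-Mead",options=dict(initial_simplex=sim,xatol=1e-4,fatol=1e-4,maxiter=150))
    return o.x,o.fun
E
python3 - <<'E'
from h import *
import pickle
R={c:capture(c) for c in("side","top")}
for c in R:
  v=R[c]["pixels"].copy()
print("base at",proj(R["top"],[[0,0,0],[.5,0,0],[.5,.3,0]]))
D={}
for n in ["board","butter"]+list(SEC):
    for c in R:
        L=trace(c,n); D[n,c]=L
        print(n,c,[(round(l["p"],2),np.round(l["at"]).tolist(),int(l["mask"].sum()),np.round(unproj(R[c],l["at"],.05)[:2],3).tolist()) for l in L])
pickle.dump((R,D),open("d0.pkl","wb"))
E
```

```text
base at [[320.51629283 407.98008667]
 [316.41081764 223.5659528 ]
 [208.91836164 225.01765068]]
board side [(0.64, [274.0, 161.0], 3408, [0.529, 0.029])]
board top [(0.89, [330.0, 212.0], 6943, [0.531, -0.033])]
butter side [(0.84, [211.0, 211.0], 744, [0.65, 0.264])]
butter top [(0.88, [233.0, 163.0], 506, [0.666, 0.228])]
drum side [(0.83, [284.0, 123.0], 854, [0.524, -0.199])]
drum top [(0.95, [381.0, 217.0], 827, [0.516, -0.167])]
pink_jar side [(0.6, [238.0, 144.0], 1005, [0.651, -0.043]), (0.35, [248.0, 228.0], 451, [0.553, 0.303])]
pink_jar top [(0.74, [311.0, 171.0], 541, [0.641, 0.016])]
green_jar side [(0.82, [270.0, 251.0], 878, [0.494, 0.362])]
green_jar top [(0.71, [178.0, 225.0], 296, [0.501, 0.379]), (0.46, [210.0, 208.0], 178, [0.547, 0.292])]
white_jar side [(0.91, [224.0, 296.0], 627, [0.566, 0.487]), (0.77, [296.0, 224.0], 501, [0.446, 0.27]), (0.69, [238.0, 146.0], 952, [0.649, -0.033])]
white_jar top [(0.75, [219.0, 247.0], 176, [0.441, 0.269]), (0.56, [142.0, 201.0], 222, [0.566, 0.474])]
small_red_jar side [(0.66, [250.0, 225.0], 415, [0.551, 0.294])]
small_red_jar top [(0.63, [214.0, 206.0], 153, [0.551, 0.281])]
black_jar side [(0.71, [214.0, 243.0], 807, [0.618, 0.362]), (0.21, [238.0, 142.0], 989, [0.651, -0.055])]
black_jar top [(0.79, [177.0, 179.0], 313, [0.624, 0.379])]
fluted_ring side [(0.92, [187.0, 242.0], 458, [0.676, 0.37])]
fluted_ring top [(0.43, [189.0, 151.0], 97, [0.701, 0.347])]
```

```bash
python3 - <<'E'
from h import *
import pickle
R,D=pickle.load(open("d0.pkl","rb"))
pick={}
st=dict(drum=(.516,-.167,.02),pink_jar=(.641,.016,.02),green_jar=(.495,.375,0),white_jar=(.441,.269,0),small_red_jar=(.551,.285,0),black_jar=(.62,.37,0),fluted_ring=(.69,.36,0))
for n,(x,y,z) in st.items():
    allo=[]
    for c in R:
        L=D[n,c]
        i=np.argmin([np.linalg.norm(unproj(R[c],l["at"],.05)[:2]-[x,y]) for l in L]);m=L[i]["mask"].astype(np.float32)
        o=(R[c],m);allo.append(o)
        p,f=fit([o],lambda p:cyl(p[0],p[1],z,SEC[n]),[x,y],[.02,.02]);print(n,c,np.round(p,4),round(f,3))
    p,f=fit(allo,lambda p:cyl(p[0],p[1],z,SEC[n]),[x,y],[.02,.02]);print(n,"both",np.round(p,4),round(f,3))
for c in R:
    m=D["butter",c][0]["mask"].astype(np.float32)
    for y0 in (.6,):
        p,f=fit([(R[c],m)],lambda p:box(p[0],p[1],p[2],0,.033,.12,.032),[.66,.23,np.radians(60)],[.02,.02,.3]);print("butter",c,np.round(p[:2],4),np.degrees(p[2]),f)
# board: colours
m=D["board","top"][0]["mask"].astype(np.uint8)
for n in("drum","pink_jar"): m|=D[n,"top"][0]["mask"].astype(np.uint8)
m=m.astype(np.float32)
for a in (60,30,-30,-60):
    p,f=fit([(R["top"],m)],lambda p:box(p[0],p[1],p[2],0,.185,.33,.02),[.53,-.04,np.radians(a)],[.02,.02,.2]);print("board",np.round(p[:2],4),np.degrees(p[2]),f)
cv2.imwrite("pics/crop.png",cv2.resize(R["top"]["pixels"][130:280,100:420,::-1],None,fx=2.5,fy=2.5,interpolation=cv2.INTER_CUBIC))
E
```

```text
drum side [ 0.5175 -0.1665] 0.056
drum top [ 0.5183 -0.1632] 0.09
drum both [ 0.5177 -0.1647] 0.151
pink_jar side [0.6322 0.0214] 0.077
pink_jar top [0.6324 0.0239] 0.099
pink_jar both [0.6317 0.0235] 0.182
green_jar side [0.4917 0.363 ] 0.104
green_jar top [0.4935 0.3685] 0.107
green_jar both [0.4924 0.3676] 0.237
white_jar side [0.4402 0.2628] 0.074
white_jar top [0.44   0.2664] 0.159
white_jar both [0.44   0.2643] 0.256
small_red_jar side [0.5512 0.2765] 0.209
small_red_jar top [0.5515 0.28  ] 0.323
small_red_jar both [0.5505 0.2794] 0.526
black_jar side [0.6168 0.3706] 0.139
black_jar top [0.6174 0.3745] 0.089
black_jar both [0.6166 0.3738] 0.257
fluted_ring side [0.6926 0.3522] 0.265
fluted_ring top [0.694  0.3542] 2.638
fluted_ring both [0.6933 0.3536] 2.938
butter side [0.6687 0.2262] 154.3854347617982 0.10819892585277557
butter top [0.6702 0.2295] 152.06812796294625 0.15217390656471252
board [ 0.5374 -0.0452] 148.2733025067948 0.038253266364336014
board [ 0.5376 -0.0451] -31.537276387260032 0.03844233974814415
board [ 0.5372 -0.0459] -31.601642422024415 0.03861628845334053
board [ 0.5373 -0.0458] -31.578708805319526 0.03858603537082672
```

View pics/crop.png

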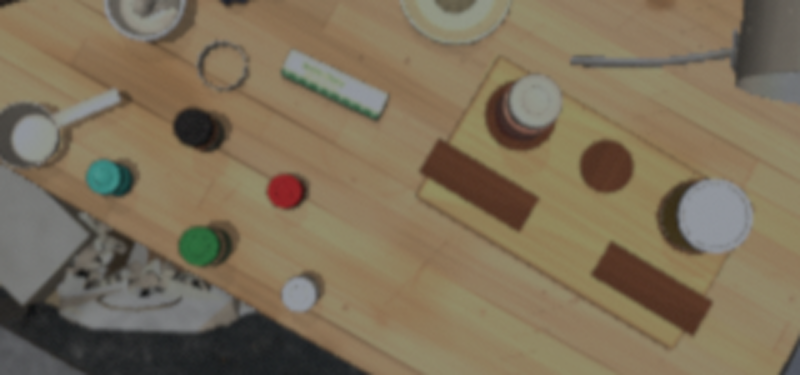

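```bash
cat >> h.py <<'E'
from scipy.spatial.transform import Rotation as Ro
def Rphi(phi):
    f=np.radians(phi);z=np.array([np.cos(f),np.sin(f),0]);x=np.array([0,0,-1.]);return np.c_[x,np.cross(z,x),z]
def plan(*wps):
    """wps: (x,y,z grasp-point, phi). prints tool-frame shifts from current measured pose"""
    s=read_state();p=np.array(s["position"]);R=np.array(s["tcp_rot"]);prev=p
    print("now t%.2f"%s["time_s"],np.round(p,4),"open",round(s["opening"]*87,1),"F",np.round(s["force"],1))
    for x,y,z,phi in wps:
        t=np.array([x,y,z-.019]);Rt=Rphi(phi)
        print(np.round(R.T@(t-p),4).tolist(),np.round(Ro.from_matrix(R.T@Rt).as_rotvec(degrees=True),2).tolist(),"dist mm",round(np.linalg.norm(t-prev)*1e3));prev=t
E
python3 - <<'E'
from h import *
r=capture("wrist");s=read_state()
Rc=cv2.Rodrigues(r["rvec"])[0];C=-Rc.T@np.ravel(r["tvec"])
print("cam in tool",s["tcp_rot"].T@(C-s["position"]), "fwd in tool",s["tcp_rot"].T@Rc[2])
plan((.44,-.33,.36,-50),(.56,0.03,.36,-31.6),(.49,.30,.32,-31.6),(.4925,.3665,.2,-31.6))
E
```

```text
cam in tool [-0.16150809  0.07169718 -0.00032033] fwd in tool [ 9.63892126e-01 -2.66292913e-01 -2.30616504e-04]
now t1.20 [ 0.1418 -0.6087  0.2225] open 86.8 F [ 0.6  0.4 -0.1]
[-0.1185, 0.3537, -0.2038] [-26.89, -0.0, 0.0] dist mm 425
[-0.1185, 0.5522, -0.5272] [-45.29, -0.0, 0.0] dist mm 379
[-0.0785, 0.5453, -0.806] [-45.29, -0.0, 0.0] dist mm 282
[0.0415, 0.5628, -0.8702] [-45.29, -0.0, 0.0] dist mm 137
```

>>> play_rows --rows '[[[-0.118,0.354,-0.204,-27,0,0,0.087],[-0.118,0.354,-0.204,-27,0,0,0.087],[-0.118,0.354,-0.204,-27,0,0,0.087],[-0.118,0.354,-0.204,-27,0,0,0.087],[-0.118,0.354,-0.204,-27,0,0,0.087],[-0.118,0.354,-0.204,-27,0,0,0.087],[-0.118,0.354,-0.204,-27,0,0,0.087],[-0.118,0.354,-0.204,-27,0,0,0.087],[-0.118,0.552,-0.527,-45.3,0,0,0.087],[-0.118,0.552,-0.527,-45.3,0,0,0.087],[-0.118,0.552,-0.527,-45.3,0,0,0.087],[-0.118,0.552,-0.527,-45.3,0,0,0.087]]]'

```text
time_s: 2.4
position: [0.4915, -0.1565, 0.3373]
tcp_rot: [[0.001, 0.524, 0.852], [-0.0, 0.852, -0.524], [-1.0, 0.0, 0.001]]
force: [1.4, 0.2, 0.1]
opening: 1.002
```

```bash
python3 - <<'E'
from h import *
plan((.54,0.05,.34,-31.6),(.49,.32,.3,-31.6),(.4925,.3665,.2,-31.6))
E
```

```text
now t2.40 [ 0.4915 -0.1565  0.3373] open 87.2 F [1.4 0.2 0.1]
[0.0163, 0.2013, -0.0669] [0.02, 0.04, -0.01] dist mm 213
[0.0562, 0.4051, -0.2509] [0.02, 0.04, -0.01] dist mm 277
[0.1562, 0.446, -0.2732] [0.02, 0.04, -0.01] dist mm 110
```

>>> play_rows --rows '[[[0.016,0.2,-0.067,0,0,0,0.087],[0.016,0.2,-0.067,0,0,0,0.087],[0.016,0.2,-0.067,0,0,0,0.087],[0.056,0.4,-0.25,0,0,0,0.087],[0.056,0.4,-0.25,0,0,0,0.087],[0.056,0.4,-0.25,0,0,0,0.087],[0.056,0.4,-0.25,0,0,0,0.087],[0.056,0.4,-0.25,0,0,0,0.087],[0.056,0.4,-0.25,0,0,0,0.087],[0.056,0.4,-0.25,0,0,0,0.087],[0.056,0.4,-0.25,0,0,0,0.087],[0.056,0.4,-0.25,0,0,0,0.087]]]'

```text
time_s: 3.6
position: [0.4873, 0.3136, 0.2808]
tcp_rot: [[-0.0, 0.522, 0.853], [-0.001, 0.853, -0.522], [-1.0, -0.001, 0.0]]
force: [0.6, 0.3, 0.5]
opening: 1.005
```

```bash
cat > w.py <<'E'
from h import *
import sys
def wfit(n,x,y,z,tag=None):
    r=capture("wrist")
    L=trace("wrist",n)
    print([(round(l["p"],2),np.round(l["at"]).tolist(),int(l["mask"].sum())) for l in L])
    for l in L:
        m=l["mask"].astype(np.float32)
        if n=="butter": p,f=fit([(r,m)],lambda p:box(p[0],p[1],p[2],z,.033,.12,.032),[x,y,np.radians(152)],[.01,.01,.1]);print(np.degrees(p[2])) 
        else: p,f=fit([(r,m)],lambda p:cyl(p[0],p[1],z,SEC[n]),[x,y],[.01,.01])
        print(n,np.round(p,4),round(f,3))
    if tag: cv2.imwrite(f"pics/{tag}.png",r["pixels"][:,:,::-1])
    return r
E
python3 - <<'E'
from w import *
wfit("green_jar",.4925,.366,0,"w1")
wfit("white_jar",.44,.265,0)
wfit("small_red_jar",.551,.28,0)
plan((.4925,.366,.2,-31.6),(.4925,.366,.066,-31.6))
E
```

```text
[(0.72, [232.0, 125.0], 1348)]
green_jar [0.4912 0.3646] 0.068
[(0.9, [240.0, 9.0], 884), (0.46, [232.0, 125.0], 1373)]
white_jar [0.6   0.495] 1.0
white_jar [0.4844 0.3636] 0.28
[(0.91, [307.0, 160.0], 959), (0.25, [384.0, 244.0], 1118)]
small_red_jar [0.5489 0.28  ] 0.149
small_red_jar [0.5157 0.3602] 1.806
now t3.90 [0.4882 0.3121 0.2814] open 87.1 F [0.4 0.4 0.4]
[0.1004, 0.0481, -0.0247] [-0.1, 0.02, -0.01] dist mm 114
[0.2344, 0.048, -0.0248] [-0.1, 0.02, -0.01] dist mm 134
```

View pics/w1.png

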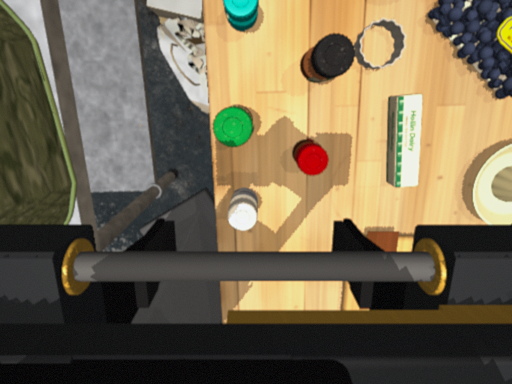

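>>> play_rows --rows '[[[0.1,0.047,-0.025,0,0,0,0.087],[0.1,0.047,-0.025,0,0,0,0.087],[0.1,0.047,-0.025,0,0,0,0.087],[0.15,0.047,-0.025,0,0,0,0.087],[0.19,0.047,-0.025,0,0,0,0.087],[0.215,0.047,-0.025,0,0,0,0.087],[0.234,0.047,-0.025,0,0,0,0.087],[0.234,0.047,-0.025,0,0,0,0.087],[0.234,0.047,-0.025,0,0,0,0.04],[0.234,0.047,-0.025,0,0,0,0.03],[0.234,0.047,-0.025,0,0,0,0.03],[0.234,0.047,-0.025,0,0,0,0.03]]]'

```text
time_s: 5.1
position: [0.4917, 0.3667, 0.0484]
tcp_rot: [[0.002, 0.524, 0.852], [0.001, 0.852, -0.524], [-1.0, 0.002, 0.001]]
force: [0.6, 0.3, -0.4]
opening: 0.722
```

```bash
python3 - <<'E'
from h import *
s=read_state();g=s["position"]+np.array([0,0,.019]);print(g)
plan((.4925,.366,.3,-31.6),(.56,.1,.34,-31.6),(.5757,-.07,.34,-31.6))
E
```

```text
[0.49174908 0.36668581 0.06736422]
now t5.10 [0.4917 0.3667 0.0484] open 62.8 F [ 0.6  0.3 -0.4]
[-0.2326, 0.0003, 0.0013] [0.01, 0.07, -0.11] dist mm 233
[-0.2728, -0.1909, 0.1982] [0.01, 0.07, -0.11] dist mm 277
[-0.2729, -0.3275, 0.3006] [0.01, 0.07, -0.11] dist mm 171
```

>>> play_rows --rows '[[[0,0,0,0,0,0,0.02],[0,0,0,0,0,0,0.02],[0,0,0,0,0,0,0.02],[0,0,0,0,0,0,0.02],[0,0,0,0,0,0,0.02],[-0.03,0,0,0,0,0,0.02],[-0.06,0,0,0,0,0,0.02],[-0.11,0,0,0,0,0,0.02]]]'

```text
time_s: 5.9
position: [0.4886, 0.3651, 0.1548]
tcp_rot: [[-0.007, 0.524, 0.852], [-0.004, 0.852, -0.524], [-1.0, -0.007, -0.004]]
force: [-0.4, 0.4, -1.0]
opening: 0.514
```

```bash
python3 - <<'E'
from h import *
plan((.4925,.36,.3,-31.6),(.56,.1,.34,-31.6),(.575,-.069,.34,-31.6))
E
```

```text
now t5.90 [0.4886 0.3651 0.1548] open 44.7 F [-0.4  0.4 -1. ]
[-0.1262, -0.0031, 0.0054] [0.0, -0.25, 0.41] dist mm 126
[-0.1657, -0.1895, 0.199] [0.0, -0.25, 0.41] dist mm 272
[-0.1652, -0.3256, 0.3003] [0.0, -0.25, 0.41] dist mm 170
```

>>> play_rows --rows '[[[-0.12,0,0,0,0,0,0.02],[-0.12,0,0,0,0,0,0.02],[-0.165,-0.19,0.199,0,0,0,0.02],[-0.165,-0.19,0.199,0,0,0,0.02],[-0.165,-0.19,0.199,0,0,0,0.02],[-0.165,-0.19,0.199,0,0,0,0.02],[-0.165,-0.325,0.3,0,0,0,0.02],[-0.165,-0.325,0.3,0,0,0,0.02],[-0.165,-0.325,0.3,0,0,0,0.02],[-0.165,-0.325,0.3,0,0,0,0.02],[-0.165,-0.325,0.3,0,0,0,0.02],[-0.165,-0.325,0.3,0,0,0,0.02]]]'

```text
time_s: 7.1
position: [0.5774, -0.0742, 0.3218]
tcp_rot: [[0.001, 0.53, 0.848], [-0.003, 0.848, -0.53], [-1.0, -0.002, 0.003]]
force: [0.1, -0.1, -1.3]
opening: 0.518
```

```bash
python3 - <<'E'
from w import *
r=wfit("pink_jar",.632,.023,.02,"w2")
wfit("drum",.518,-.164,.02)
plan((.575,-.07,.2,-31.6),(.575,-.07,.092,-31.6))
E
```

```text
[(0.57, [249.0, 61.0], 2595)]
pink_jar [0.6282 0.0159] 0.236
[]
now t7.30 [ 0.5756 -0.0666  0.3214] open 45.0 F [-0.1 -1.  -0.4]
[0.1404, -0.0033, 0.0015] [0.04, -0.12, -0.01] dist mm 140
[0.2484, -0.0033, 0.0018] [0.04, -0.12, -0.01] dist mm 108
```

View pics/w2.png

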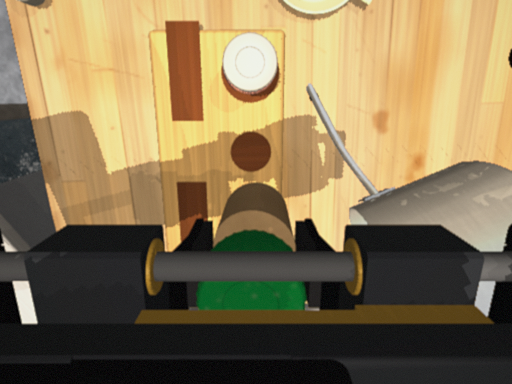

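```bash
python3 - <<'E'
from w import *
r=capture("wrist");im=r["pixels"];h=cv2.cvtColor(im,cv2.COLOR_RGB2HSV)
m=((h[...,2]<135)&(h[...,1]>120)&((h[...,0]<12)|(h[...,0]>170))).astype(np.uint8)
n,l,st,ce=cv2.connectedComponentsWithStats(m)
for i in range(1,n):
    if st[i,4]>200: print(st[i],ce[i],np.round(unproj(r,ce[i],.02),4))
print(h[151,251],h[70,184])
pts=[unproj(r,p,.02) for p in ((151,30),(284,31))];print(pts)
c,s=np.cos(np.radians(-31.6)),np.sin(np.radians(-31.6))
for lx,ly in((45,0),(-45,110),(-45,-110),(45,110),(92.5,165),(-92.5,165)):
    w=[.5374+(c*lx-s*ly)/1e3,-.0452+(s*lx+c*ly)/1e3,.02];print((lx,ly),np.round(w,4),"wrist px",proj(r,[w]))
p=read_state();print(p["position"],p["tcp_rot"])
E
```

```text
[237 137  38  38 983] [255.39572737 155.26144456] [ 0.5735 -0.0721  0.02  ]
[183 186  28  53 869] [195.37054085 206.42577675] [ 0.4532 -0.0915  0.02  ]
[ 10 181  96] [ 11 181 151]
[array([0.54285187, 0.14425908, 0.02      ]), array([0.6931709 , 0.05042129, 0.02      ])]
(45, 0) [ 0.5757 -0.0688  0.02  ] wrist px [[255.5247827  152.56005013]]
(-45, 110) [0.5567 0.0721 0.02  ] wrist px [[190.37598459  73.17070076]]
(-45, -110) [ 0.4414 -0.1153  0.02  ] wrist px [[197.76187177 222.45341651]]
(45, 110) [0.6334 0.0249 0.02  ] wrist px [[255.7067401   73.20632695]]
(92.5, 165) [0.7026 0.0469 0.02  ] wrist px [[291.50087593  29.40951843]]
(-92.5, 165) [0.5451 0.1438 0.02  ] wrist px [[152.5492354   29.36167338]]
[ 0.57571459 -0.06613327  0.3215161 ] [[-1.44707904e-03  5.22517611e-01  8.52627264e-01]
 [ 9.42595583e-04  8.52628491e-01 -5.22516763e-01]
 [-9.99998509e-01  4.75596371e-05 -1.72634361e-03]]
```

>>> play_rows --rows '[[[0.05,-0.0037,0.0014,0,0,0,0.02],[0.1,-0.0037,0.0014,0,0,0,0.02],[0.15,-0.0037,0.0014,0,0,0,0.02],[0.2,-0.0037,0.0014,0,0,0,0.02],[0.23,-0.0037,0.0014,0,0,0,0.02],[0.242,-0.0037,0.0014,0,0,0,0.02],[0.247,-0.0037,0.0014,0,0,0,0.02],[0.25,-0.0037,0.0014,0,0,0,0.02],[0.251,-0.0037,0.0014,0,0,0,0.02],[0.251,-0.0037,0.0014,0,0,0,0.02]]]'

```text
time_s: 8.35
position: [0.5767, -0.0717, 0.0726]
tcp_rot: [[0.003, 0.524, 0.852], [-0.001, 0.852, -0.524], [-1.0, 0.001, 0.003]]
force: [-0.4, -0.3, -0.6]
opening: 0.516
```

```bash
python3 - <<'E'
from h import *
plan((.575,-.07,.0884,-31.6))
E
```

```text
now t8.35 [ 0.5767 -0.0717  0.0726] open 44.8 F [-0.4 -0.3 -0.6]
[0.0032, 0.0006, -0.0024] [0.02, 0.17, -0.04] dist mm 4
```

>>> play_rows --rows '[[[0.002,0,-0.001,0,0,0,0.02],[0.002,0,-0.001,0,0,0,0.02],[0.002,0,-0.001,0,0,0,0.02]]]'

```text
time_s: 8.65
position: [0.5748, -0.0711, 0.0694]
tcp_rot: [[0.0, 0.524, 0.852], [-0.0, 0.852, -0.524], [-1.0, 0.0, 0.0]]
force: [0.1, -0.3, -1.0]
opening: 0.519
```

```bash
python3 - <<'E'
from h import *
plan((.575,-.07,.0884,-31.6))
capture("top")
plan((.575,-.07,.0884,-31.6))
E
```

```text
now t8.65 [ 0.5748 -0.0711  0.0694] open 45.2 F [ 0.1 -0.3 -1. ]
[-0.0, 0.001, -0.0004] [0.0, 0.03, -0.01] dist mm 1
now t8.70 [ 0.5748 -0.0711  0.0693] open 44.8 F [ 1.  -0.2 -0.7]
[-0.0001, 0.001, -0.0004] [-0.0, 0.02, -0.01] dist mm 1
```

>>> play_rows --rows '[[[0.001,0,0,0,0,0,0.02],[0.001,0,0,0,0,0,0.02],[0.001,0,0,0,0,0,0.08],[0.001,0,0,0,0,0,0.08],[0.001,0,0,0,0,0,0.08],[0.001,0,0,0,0,0,0.08],[-0.04,0,0,0,0,0,0.08],[-0.08,0,0,0,0,0,0.08],[-0.13,0,0,0,0,0,0.08],[-0.18,0,0,0,0,0,0.08],[-0.2,0,0,0,0,0,0.08],[-0.2,0,0,0,0,0,0.08]]]'

```text
time_s: 9.9
position: [0.577, -0.0716, 0.2735]
tcp_rot: [[0.009, 0.524, 0.852], [-0.003, 0.852, -0.524], [-1.0, 0.002, 0.009]]
force: [-0.3, -0.5, 0.1]
opening: 0.922
```

```bash
python3 - <<'E'
from h import *
r=capture("side");cv2.imwrite("pics/s3.png",r["pixels"][:,:,::-1])
plan((.575,-.06,.29,-11.6),(.52,.15,.28,58.4),(.44,.264,.2,58.4))
E
```

```text
now t9.95 [ 0.5754 -0.0712  0.2707] open 79.8 F [-0.1 -0.5  0.4]
[-0.0003, 0.0093, -0.0062] [-19.99, 0.23, -0.01] dist mm 11
[0.0092, 0.1594, -0.1631] [-89.99, 0.21, 0.13] dist mm 217
[0.0888, 0.2145, -0.2912] [-89.99, 0.21, 0.13] dist mm 161
```

View pics/s3.png

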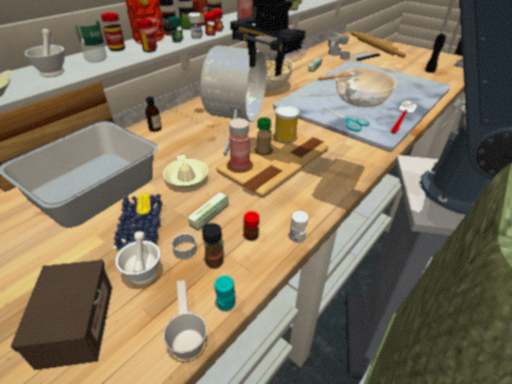

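>>> play_rows --rows '[[[0,0.159,-0.163,-90,0,0,0.08],[0,0.159,-0.163,-90,0,0,0.08],[0,0.159,-0.163,-90,0,0,0.08],[0,0.159,-0.163,-90,0,0,0.08],[0,0.159,-0.163,-90,0,0,0.08],[0.05,0.2145,-0.291,-90,0,0,0.08],[0.089,0.2145,-0.291,-90,0,0,0.08],[0.089,0.2145,-0.291,-90,0,0,0.08],[0.089,0.2145,-0.291,-90,0,0,0.08],[0.089,0.2145,-0.291,-90,0,0,0.08],[0.089,0.2145,-0.291,-90,0,0,0.08],[0.089,0.2145,-0.291,-90,0,0,0.08]]]'

```text
time_s: 11.15
position: [0.4374, 0.2638, 0.1779]
tcp_rot: [[-0.005, -0.852, 0.524], [-0.002, 0.524, 0.852], [-1.0, 0.003, -0.004]]
force: [-0.1, -0.5, 0.1]
opening: 0.921
```

```bash
python3 - <<'E'
from w import *
plan((.44,.264,.15,58.4),(.44,.264,.048,58.4))
wfit("white_jar",.44,.265,0,"w4")
plan((.44,.264,.15,58.4),(.44,.264,.048,58.4))
E
```

```text
now t11.15 [0.4374 0.2638 0.1779] open 80.1 F [-0.1 -0.5  0.1]
[0.0468, -0.0023, 0.0017] [0.03, -0.22, -0.18] dist mm 47
[0.1488, -0.0026, 0.0021] [0.03, -0.22, -0.18] dist mm 102
[(0.8, [492.0, 176.0], 1786), (0.79, [256.0, 178.0], 1726)]
white_jar [0.3897 0.2903] 1.966
white_jar [0.438  0.2643] 0.135
now t11.25 [0.4382 0.2638 0.1787] open 80.2 F [-1.3  0.1  0.7]
[0.0477, -0.0015, 0.0013] [-0.09, -0.14, -0.12] dist mm 48
[0.1497, -0.0017, 0.0015] [-0.09, -0.14, -0.12] dist mm 102
```

View pics/w4.png

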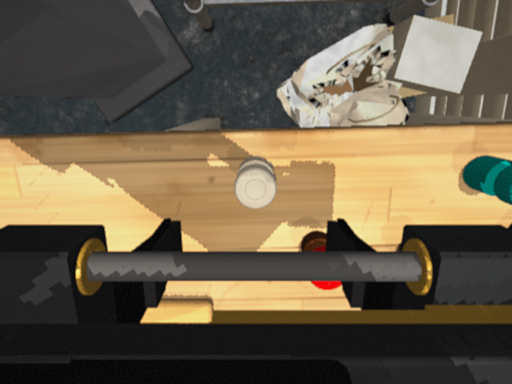

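>>> play_rows --rows '[[[0.04,-0.001,0.001,0,0,0,0.08],[0.08,-0.001,0.001,0,0,0,0.08],[0.12,-0.001,0.001,0,0,0,0.08],[0.145,-0.001,0.001,0,0,0,0.08],[0.15,-0.001,0.001,0,0,0,0.08],[0.15,-0.001,0.001,0,0,0,0.07],[0.15,-0.001,0.001,0,0,0,0.02],[0.15,-0.001,0.001,0,0,0,0.02],[0.15,-0.001,0.001,0,0,0,0.02],[0.15,-0.001,0.001,0,0,0,0.02],[0.15,-0.001,0.001,0,0,0,0.02],[0.15,-0.001,0.001,0,0,0,0.02]]]'

```text
time_s: 12.45
position: [0.4408, 0.2646, 0.0305]
tcp_rot: [[0.001, -0.852, 0.524], [0.0, 0.524, 0.852], [-1.0, -0.0, 0.001]]
force: [-2.2, -0.7, 4.5]
opening: 0.433
```

>>> play_rows --rows '[[[0,0,0,0,0,0,0.02],[0,0,0,0,0,0,0.02],[0,0,0,0,0,0,0.02],[0,0,0,0,0,0,0.02]]]'

```text
time_s: 12.85
position: [0.4408, 0.2646, 0.0305]
tcp_rot: [[0.001, -0.852, 0.524], [0.0, 0.524, 0.852], [-1.0, -0.0, 0.001]]
force: [-1.0, -0.6, 6.0]
opening: 0.435
```

```bash
python3 - <<'E'
from h import *
c,s=np.cos(np.radians(-31.6)),np.sin(np.radians(-31.6))
for lx,ly in((45,0),(-45,110),(-45,-110),(45,-110),(-85,110)):
    print(lx,ly,.5366+(c*lx-s*ly)/1e3,-.0469+(s*lx+c*ly)/1e3)
plan((.45,.26,.2,58.4),(.47,.15,.25,58.4),(.441,-.117,.25,58.4))
E
```

```text
45 0 0.5749277120364371 -0.07047936576865356
-45 110 0.5559107376202715 0.0703693285243888
-45 -110 0.4406338383068541 -0.11701059698708167
45 -110 0.5172892623797284 -0.1641693285243888
-85 110 0.5218416602545496 0.09132876476319199
now t12.85 [0.4408 0.2646 0.0305] open 37.9 F [-1.  -0.6  6. ]
[-0.1505, -0.0103, 0.001] [0.01, 0.03, 0.02] dist mm 151
[-0.2005, -0.085, -0.0822] [0.01, 0.03, 0.02] dist mm 122
[-0.2006, -0.2001, -0.3249] [0.01, 0.03, 0.02] dist mm 269
```

>>> play_rows --rows '[[[-0.02,0,0,0,0,0,0.02],[-0.05,0,0,0,0,0,0.02],[-0.1,0,0,0,0,0,0.02],[-0.15,-0.01,0,0,0,0,0.02],[-0.15,-0.01,0,0,0,0,0.02],[-0.15,-0.01,0,0,0,0,0.02],[-0.15,-0.01,0,0,0,0,0.02]]]'

```text
time_s: 13.55
position: [0.4475, 0.2588, 0.1786]
tcp_rot: [[-0.004, -0.852, 0.524], [-0.001, 0.524, 0.852], [-1.0, 0.003, -0.003]]
force: [0.2, 0.6, -0.6]
opening: 0.433
```

```bash
python3 - <<'E'
from h import *
r=capture("side");cv2.imwrite("pics/s5.png",cv2.resize(r["pixels"][120:300,180:420,::-1],None,fx=3,fy=3))
r=capture("wrist");cv2.imwrite("pics/w5.png",r["pixels"][:,:,::-1])
plan((.47,.15,.25,58.4),(.441,-.117,.25,58.4))
E
```

```text
now t13.65 [0.4474 0.2588 0.178 ] open 38.0 F [-0.3 -0.  -1.5]
[-0.0529, -0.0761, -0.081] [0.01, -0.21, -0.18] dist mm 123
[-0.0524, -0.1912, -0.3237] [0.01, -0.21, -0.18] dist mm 269
```

View pics/s5.png

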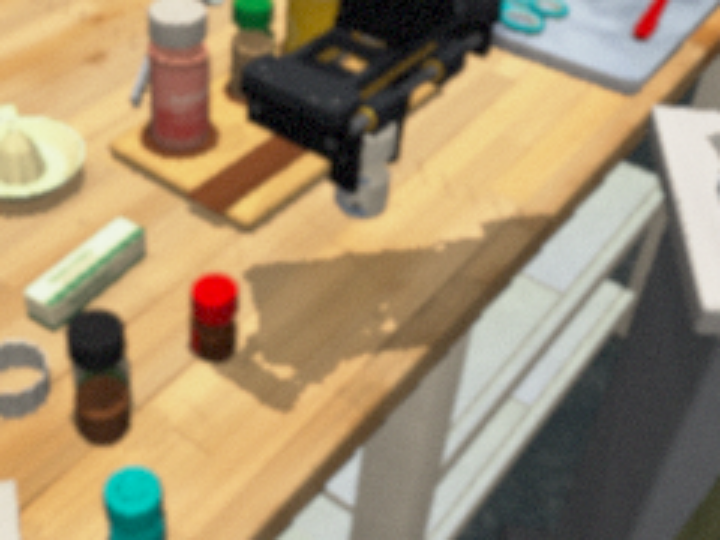

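View pics/w5.png

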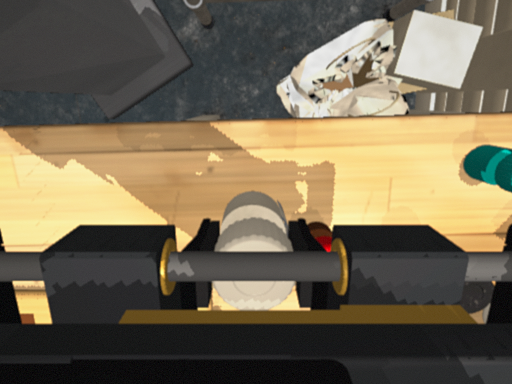

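>>> play_rows --rows '[[[-0.053,-0.076,-0.081,0,0,0,0.02],[-0.053,-0.076,-0.081,0,0,0,0.02],[-0.053,-0.191,-0.324,0,0,0,0.02],[-0.053,-0.191,-0.324,0,0,0,0.02],[-0.053,-0.191,-0.324,0,0,0,0.02],[-0.053,-0.191,-0.324,0,0,0,0.02],[-0.053,-0.191,-0.324,0,0,0,0.02],[-0.053,-0.191,-0.324,0,0,0,0.02],[-0.053,-0.191,-0.324,0,0,0,0.02],[-0.053,-0.191,-0.324,0,0,0,0.02],[-0.053,-0.191,-0.324,0,0,0,0.02],[-0.053,-0.191,-0.324,0,0,0,0.02]]]'

```text
time_s: 14.85
position: [0.4417, -0.1151, 0.2324]
tcp_rot: [[-0.002, -0.853, 0.522], [0.001, 0.522, 0.853], [-1.0, 0.002, 0.0]]
force: [0.0, 0.2, -0.7]
opening: 0.429
```

```bash
python3 - <<'E'
from h import *
plan((.4415,-.117,.12,58.4),(.4415,-.117,.0705,58.4))
E
```

```text
now t14.85 [ 0.4417 -0.1151  0.2324] open 37.4 F [ 0.   0.2 -0.7]
[0.1314, -0.0011, -0.0017] [0.13, 0.01, -0.11] dist mm 131
[0.1809, -0.0012, -0.0017] [0.13, 0.01, -0.11] dist mm 50
```

>>> play_rows --rows '[[[0.05,-0.001,-0.0015,0,0,0,0.02],[0.1,-0.001,-0.0015,0,0,0,0.02],[0.14,-0.001,-0.0015,0,0,0,0.02],[0.165,-0.001,-0.0015,0,0,0,0.02],[0.173,-0.001,-0.0015,0,0,0,0.02],[0.178,-0.001,-0.0015,0,0,0,0.02],[0.178,-0.001,-0.0015,0,0,0,0.02],[0.178,-0.001,-0.0015,0,0,0,0.02],[0.178,-0.001,-0.0015,0,0,0,0.02],[0.178,-0.001,-0.0015,0,0,0,0.02]]]'

```text
time_s: 15.85
position: [0.4428, -0.1189, 0.056]
tcp_rot: [[0.002, -0.852, 0.524], [-0.001, 0.524, 0.852], [-1.0, -0.002, 0.0]]
force: [0.1, 0.3, -1.0]
opening: 0.431
```

```bash
python3 - <<'E'
from h import *
plan((.4415,-.117,.0695,58.4))
E
```

```text
now t15.85 [ 0.4428 -0.1189  0.056 ] open 37.5 F [ 0.1  0.3 -1. ]
[0.0055, 0.0021, 0.001] [0.01, 0.01, 0.13] dist mm 6
```

>>> play_rows --rows '[[[0.002,0.002,0.001,0,0,0,0.02],[0.004,0.002,0.001,0,0,0,0.02],[0.005,0.002,0.001,0,0,0,0.02],[0.005,0.002,0.001,0,0,0,0.02],[0.005,0.002,0.001,0,0,0,0.02]]]'

```text
time_s: 16.35
position: [0.4407, -0.1166, 0.0505]
tcp_rot: [[-0.0, -0.852, 0.524], [0.0, 0.524, 0.852], [-1.0, 0.0, 0.0]]
force: [-1.3, 0.6, 5.8]
opening: 0.43
```

```bash
python3 - <<'E'
from h import *
plan((.4415,-.117,.0695,58.4))
E
```

```text
now t16.35 [ 0.4407 -0.1166  0.0505] open 37.4 F [-1.3  0.6  5.8]
[0.0, -0.0009, 0.0] [0.01, 0.0, -0.01] dist mm 1
```

>>> play_rows --rows '[[[0,0,0,0,0,0,0.08],[0,0,0,0,0,0,0.08],[0,0,0,0,0,0,0.08],[0,0,0,0,0,0,0.08],[0,0,0,0,0,0,0.08],[-0.04,0,0,0,0,0,0.08],[-0.08,0,0,0,0,0,0.08],[-0.13,0,0,0,0,0,0.08],[-0.18,0,0,0,0,0,0.08],[-0.23,0,0,0,0,0,0.08],[-0.23,0,0,0,0,0,0.08]]]'

```text
time_s: 17.45
position: [0.4449, -0.1187, 0.2866]
tcp_rot: [[0.014, -0.852, 0.524], [-0.008, 0.523, 0.852], [-1.0, -0.016, 0.001]]
force: [0.2, -1.0, -1.0]
opening: 0.918
```

```bash
python3 - <<'E'
from h import *
for c in("side","top"):
    r=capture(c)
    if c=="side": cv2.imwrite("pics/s6.png",cv2.resize(r["pixels"][80:280,160:420,::-1],None,fx=3,fy=3))
    else: cv2.imwrite("pics/t6.png",cv2.resize(r["pixels"][130:280,100:420,::-1],None,fx=2.5,fy=2.5))
plan((.48,.0,.3,10),(.60,.16,.27,-27.5))
E
```

```text
now t17.55 [ 0.4413 -0.1168  0.2811] open 80.0 F [ 0.1 -0.3 -0.5]
[0.0, 0.0282, 0.1198] [48.41, 0.08, 0.17] dist mm 123
[0.0301, 0.0099, 0.3189] [85.91, 0.14, 0.14] dist mm 202
```

View pics/s6.png

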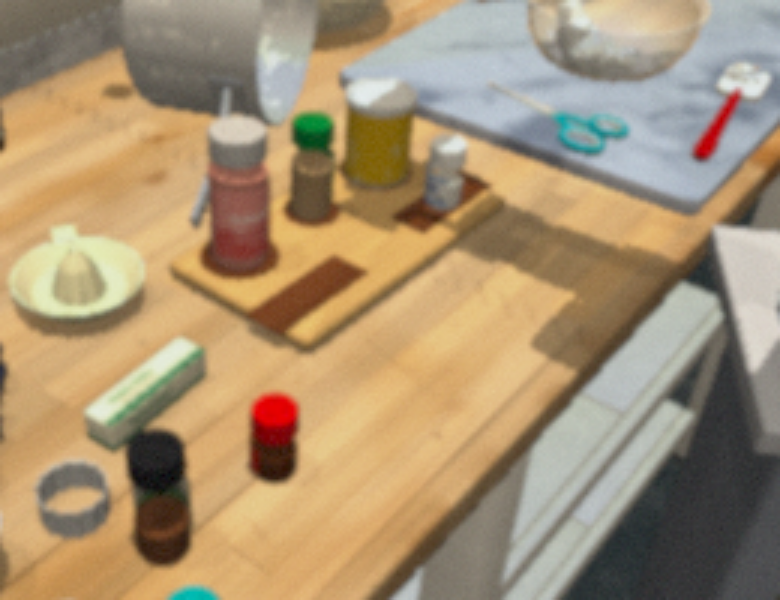

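View pics/t6.png

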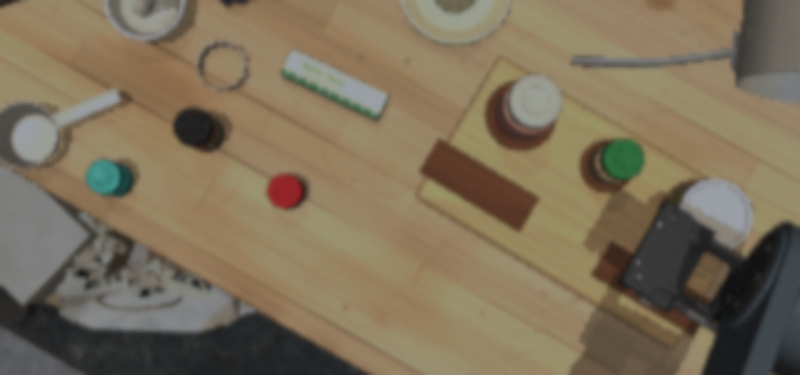

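>>> play_rows --rows '[[[0,0.028,0.12,48,0,0,0.08],[0,0.028,0.12,48,0,0,0.08],[0,0.028,0.12,48,0,0,0.08],[0,0.01,0.319,86,0,0,0.08],[0,0.01,0.319,86,0,0,0.08],[0,0.01,0.319,86,0,0,0.08],[0.03,0.01,0.319,86,0,0,0.08],[0.03,0.01,0.319,86,0,0,0.08],[0.03,0.01,0.319,86,0,0,0.08],[0.03,0.01,0.319,86,0,0,0.08],[0.03,0.01,0.319,86,0,0,0.08],[0.03,0.01,0.319,86,0,0,0.08]]]'

```text
time_s: 18.75
position: [0.598, 0.1602, 0.2469]
tcp_rot: [[-0.006, 0.463, 0.886], [-0.001, 0.886, -0.463], [-1.0, -0.003, -0.005]]
force: [-0.1, 0.4, -0.1]
opening: 0.917
```

```bash
python3 - <<'E'
from w import *
r=wfit("butter",.669,.228,0,"w7")
plan((.669,.227,.15,-27.2))
E
```

```text
[(0.98, [281.0, 78.0], 3283)]
153.38267926239723
butter [0.6669 0.2265 2.677 ] 0.054
now t18.85 [0.5985 0.1601 0.2479] open 80.0 F [-0.3  0.1 -0.9]
[0.1166, 0.0921, 0.0321] [-0.29, -0.19, 0.12] dist mm 152
```

View pics/w7.png

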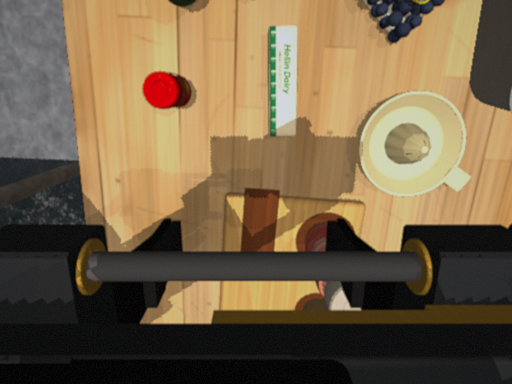

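```bash
python3 - <<'E'
from w import *
r=capture("wrist")
for uv in((413,140),(360,140),(410,200),(405,125)): print(uv,unproj(r,uv,.03),unproj(r,uv,.05))
plan((.668,.227,.12,-26.7),(.668,.227,.024,-26.7))
E
```

```text
(413, 140) [0.77733972 0.09665622 0.03      ] [0.7696473  0.10342242 0.05      ]
(360, 140) [0.72142672 0.12572795 0.03      ] [0.71668269 0.13096114 0.05      ]
(410, 200) [0.7483811  0.02725665 0.03      ] [0.74221572 0.03768243 0.05      ]
(405, 125) [0.7750159  0.11766175 0.03      ] [0.76744602 0.12332029 0.05      ]
now t18.90 [0.5987 0.1601 0.2485] open 79.9 F [ 0.   0.3 -0.6]
[0.1472, 0.0915, 0.0309] [-0.81, -0.15, 0.09] dist mm 176
[0.2432, 0.0917, 0.0312] [-0.81, -0.15, 0.09] dist mm 96
```

>>> play_rows --rows '[[[0,0.0915,0.031,-0.8,0,0,0.06],[0.05,0.0915,0.031,-0.8,0,0,0.06],[0.1,0.0915,0.031,-0.8,0,0,0.06],[0.147,0.0915,0.031,-0.8,0,0,0.06],[0.19,0.0915,0.031,-0.8,0,0,0.06],[0.22,0.0915,0.031,-0.8,0,0,0.06],[0.232,0.0915,0.031,-0.8,0,0,0.06],[0.24,0.0915,0.031,-0.8,0,0,0.06],[0.24,0.0915,0.031,-0.8,0,0,0.06],[0.24,0.0915,0.031,-0.8,0,0,0.06],[0.24,0.0915,0.031,-0.8,0,0,0.06]]]'

```text
time_s: 20.0
position: [0.6712, 0.2273, 0.0126]
tcp_rot: [[0.004, 0.451, 0.893], [0.001, 0.893, -0.451], [-1.0, 0.003, 0.004]]
force: [0.7, 0.6, 0.9]
opening: 0.694
```

```bash
python3 - <<'E'
from h import *
r=capture("wrist");cv2.imwrite("pics/w8.png",r["pixels"][:,:,::-1])
plan((.668,.227,.024,-26.7))
E
```

```text
now t20.05 [0.6709 0.2273 0.0124] open 60.2 F [ 0.1  0.1 -0. ]
[0.0073, -0.0016, -0.0025] [-0.08, 0.18, -0.13] dist mm 8
```

View pics/w8.png

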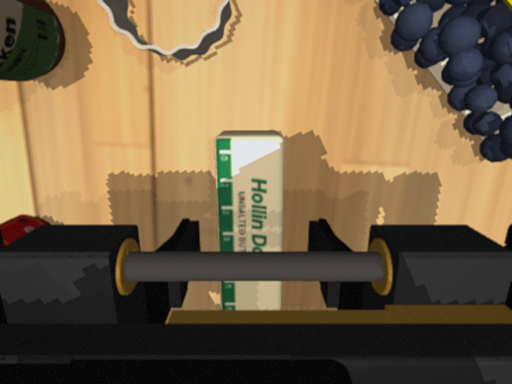

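>>> play_rows --rows '[[[0.004,-0.0015,-0.002,0,0,0,0.06],[0.007,-0.0015,-0.002,0,0,0,0.06],[0.007,-0.0015,-0.002,0,0,0,0.06],[0.007,-0.0015,-0.002,0,0,0,0.02],[0.007,-0.0015,-0.002,0,0,0,0.02],[0.007,-0.0015,-0.002,0,0,0,0.02],[0.007,-0.0015,-0.002,0,0,0,0.02],[0.007,-0.0015,-0.002,0,0,0,0.02],[0.007,-0.0015,-0.002,0,0,0,0.02],[0.007,-0.0015,-0.002,0,0,0,0.02],[0.007,-0.0015,-0.002,0,0,0,0.02]]]'

```text
time_s: 21.15
position: [0.6672, 0.2265, 0.0031]
tcp_rot: [[0.0, 0.451, 0.893], [0.0, 0.893, -0.451], [-1.0, 0.0, 0.0]]
force: [0.2, 0.8, -0.0]
opening: 0.377
```

```bash
python3 - <<'E'
from h import *
plan((.668,.227,.12,-26.7),(.51,.12,.14,-31.6),(.5218,.0913,.14,-31.6))
E
```

```text
now t21.15 [0.6672 0.2265 0.0031] open 32.8 F [ 0.2  0.8 -0. ]
[-0.0979, 0.0008, 0.0006] [-0.09, 0.02, -0.01] dist mm 98
[-0.118, -0.1659, -0.0922] [4.81, 0.02, -0.01] dist mm 192
[-0.118, -0.1862, -0.0688] [4.81, 0.02, -0.01] dist mm 31
```

>>> play_rows --rows '[[[-0.03,0,0,0,0,0,0.02],[-0.07,0,0,0,0,0,0.02],[-0.118,0,0,0,0,0,0.02],[-0.118,-0.166,-0.092,4.8,0,0,0.02],[-0.118,-0.166,-0.092,4.8,0,0,0.02],[-0.118,-0.166,-0.092,4.8,0,0,0.02],[-0.118,-0.166,-0.092,4.8,0,0,0.02],[-0.118,-0.166,-0.092,4.8,0,0,0.02],[-0.118,-0.166,-0.092,4.8,0,0,0.02],[-0.118,-0.186,-0.069,4.8,0,0,0.02],[-0.118,-0.186,-0.069,4.8,0,0,0.02],[-0.118,-0.186,-0.069,4.8,0,0,0.02]]]'

```text
time_s: 22.35
position: [0.5234, 0.0917, 0.1211]
tcp_rot: [[0.002, 0.525, 0.851], [0.0, 0.851, -0.525], [-1.0, 0.001, 0.001]]
force: [-0.7, -0.0, -1.2]
opening: 0.376
```

```bash
python3 - <<'E'
from h import *
for c in("side","top"):
    r=capture(c)
    if c=="side": cv2.imwrite("pics/s9.png",cv2.resize(r["pixels"][80:280,160:420,::-1],None,fx=3,fy=3))
    else: cv2.imwrite("pics/t9.png",cv2.resize(r["pixels"][130:280,200:420,::-1],None,fx=3.5,fy=3.5))
plan((.5218,.0913,.08,-31.6),(.5218,.0913,.0425,-31.6))
E
```

```text
now t22.45 [0.5219 0.0923 0.1209] open 32.9 F [-0.4  0.3 -0.8]
[0.0599, -0.0009, 0.0004] [0.03, -0.01, -0.02] dist mm 60
[0.0974, -0.001, 0.0004] [0.03, -0.01, -0.02] dist mm 37
```

View pics/s9.png

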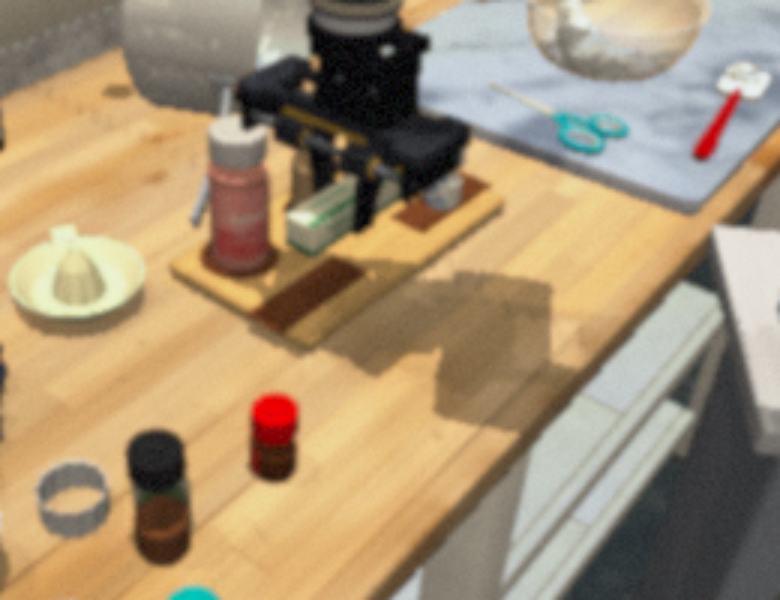

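View pics/t9.png

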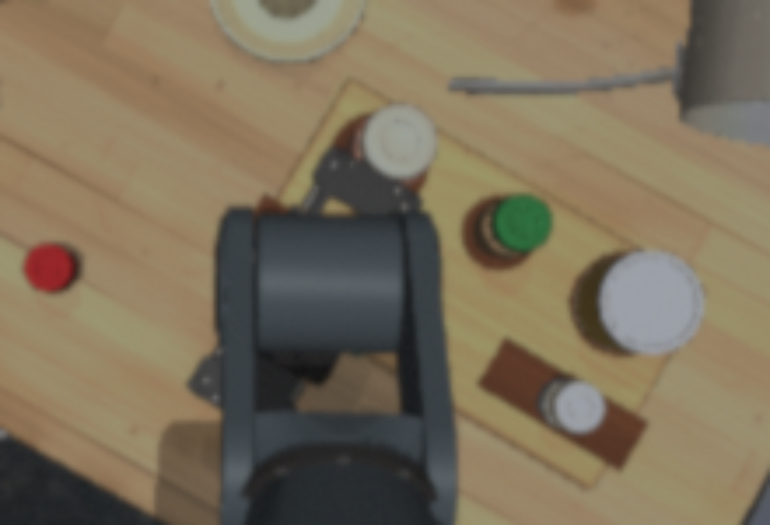

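```bash
python3 - <<'E'
from h import *
r=capture("top");s=read_state();p=s["position"];R=s["tcp_rot"]
im=cv2.resize(r["pixels"][130:280,200:420,::-1],None,fx=3.5,fy=3.5).copy()
def dr(P,col):
    q=(proj(r,P)-[200,130]+.5)*3.5; cv2.polylines(im,[np.int32(q)],True,col,1)
for dx,col in((-.070,(0,0,255)),(-.11,(0,255,0))):
    dr([p+R@np.array([dx,a*.0375,b*.095]) for a,b in((1,1),(1,-1),(-1,-1),(-1,1))],col)
a=np.linspace(0,6.28,40)
dr(np.c_[.6316+.0295*np.cos(a),.022+.0295*np.sin(a),0*a+.16],(255,0,0))
cv2.imwrite("pics/t10.png",im)
r=capture("side");im=cv2.resize(r["pixels"][80:280,160:420,::-1],None,fx=3,fy=3)
def dr(P,col):
    q=(proj(r,P)-[160,80]+.5)*3; cv2.polylines(im,[np.int32(q)],True,col,1)
for dx,col in((-.070,(0,0,255)),(-.11,(0,255,0))):
    dr([p+R@np.array([dx,a*.0375,b*.095]) for a,b in((1,1),(1,-1),(-1,-1),(-1,1))],col)
cv2.imwrite("pics/s10.png",im)
E
```

```text
(no output)
```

View pics/t10.png

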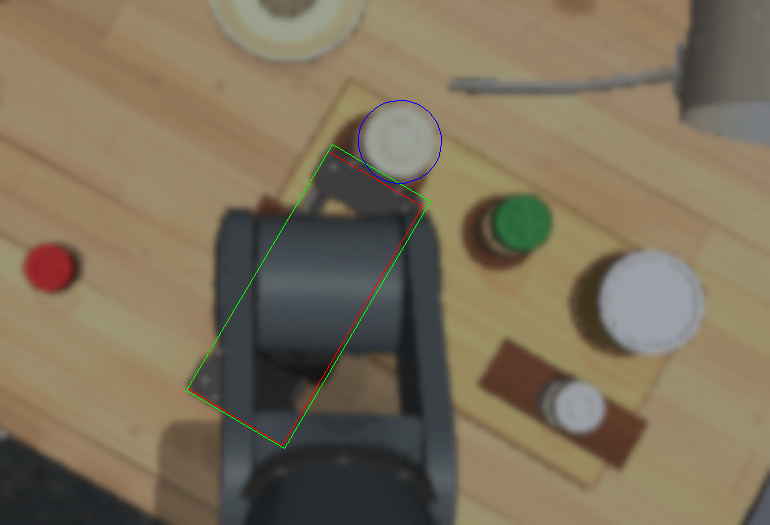

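View pics/s10.png

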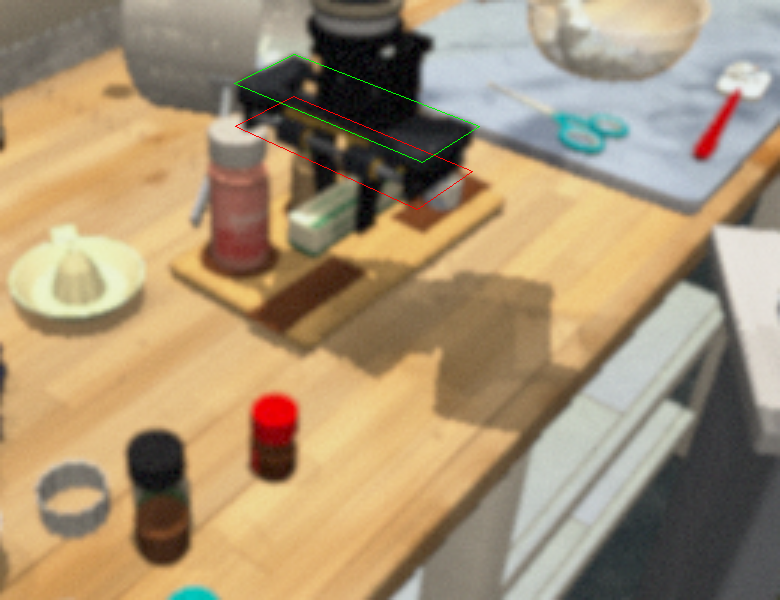

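>>> play_rows --rows '[[[0.01,-0.001,-0.001,0,0,0,0.02],[0.025,-0.001,-0.001,0,0,0,0.02],[0.04,-0.001,-0.001,0,0,0,0.02],[0.055,-0.001,-0.001,0,0,0,0.02],[0.07,-0.001,-0.001,0,0,0,0.02],[0.08,-0.001,-0.001,0,0,0,0.02],[0.09,-0.001,-0.001,0,0,0,0.02],[0.095,-0.001,-0.001,0,0,0,0.02],[0.095,-0.001,-0.001,0,0,0,0.02],[0.095,-0.001,-0.001,0,0,0,0.02],[0.095,-0.001,-0.001,0,0,0,0.02],[0.095,-0.001,-0.001,0,0,0,0.02]]]'

```text
time_s: 23.75
position: [0.5206, 0.0913, 0.0266]
tcp_rot: [[0.001, 0.524, 0.852], [-0.0, 0.852, -0.524], [-1.0, 0.001, 0.001]]
force: [0.3, 0.1, -1.7]
opening: 0.377
```

```bash
python3 - <<'E'
from h import *
plan((.521,.0915,.0421,-31.6))
r=capture("side");cv2.imwrite("pics/s11.png",cv2.resize(r["pixels"][80:280,160:420,::-1],None,fx=3,fy=3))
E
```

```text
now t23.75 [0.5206 0.0913 0.0266] open 32.8 F [ 0.3  0.1 -1.7]
[0.0035, 0.0004, 0.0003] [0.01, 0.06, -0.03] dist mm 4
```

View pics/s11.png

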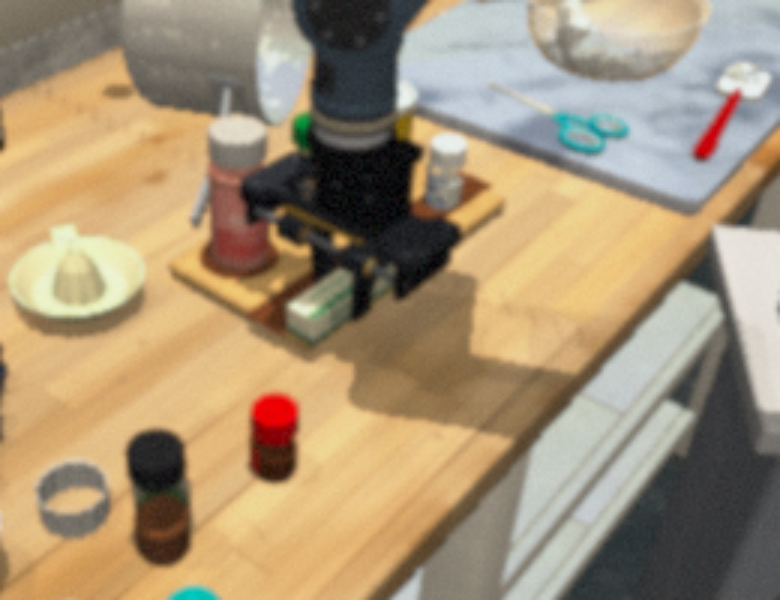

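>>> play_rows --rows '[[[0.002,0,0,0,0,0,0.02],[0.0035,0,0,0,0,0,0.02],[0.0035,0,0,0,0,0,0.02],[0.0035,0,0,0,0,0,0.05],[0.0035,0,0,0,0,0,0.05],[0.0035,0,0,0,0,0,0.05],[0.0035,0,0,0,0,0,0.05],[-0.02,0,0,0,0,0,0.05],[-0.05,0,0,0,0,0,0.05],[-0.09,0,-0.01,0,0,0,0.05],[-0.11,0,-0.02,0,0,0,0.08],[-0.11,0,-0.02,0,0,0,0.08]]]'

```text
time_s: 25.0
position: [0.5038, 0.1024, 0.1387]
tcp_rot: [[0.005, 0.523, 0.852], [0.0, 0.852, -0.523], [-1.0, 0.003, 0.004]]
force: [0.3, 0.4, -1.1]
opening: 0.679
```

```bash
python3 - <<'E'
from w import *
r=capture("side");cv2.imwrite("pics/s12.png",cv2.resize(r["pixels"][80:280,160:420,::-1],None,fx=3,fy=3))
for n,c in(("butter","side"),):
    L=trace(c,n);m=L[0]["mask"].astype(np.float32)
    p,f=fit([(r,m)],lambda p:box(p[0],p[1],p[2],.02,.033,.12,.032),[.521,.0915,np.radians(148)],[.01,.01,.1]);print(p[:2],np.degrees(p[2]),f)
r=capture("top");cv2.imwrite("pics/t12.png",cv2.resize(r["pixels"][130:280,200:420,::-1],None,fx=3.5,fy=3.5))
c,s=np.cos(np.radians(-31.6)),np.sin(np.radians(-31.6))
def L2W(lx,ly): return .5366+(c*lx-s*ly)/1e3,-.0469+(s*lx+c*ly)/1e3
plan((*L2W(-125,110),.15,58.4),(*L2W(-125,110),.045,58.4))
print(L2W(-125,110))
E
```

```text
[0.52085098 0.09383362] 148.92591703871693 0.11086683720350266
now t25.15 [0.5029 0.1017 0.1354] open 70.3 F [0.3 0.1 0.1]
[0.0044, 0.0011, -0.0184] [-89.99, -0.05, -0.01] dist mm 19
[0.1094, 0.0012, -0.0184] [-89.99, -0.05, -0.01] dist mm 105
(np.float64(0.48777258288882774), np.float64(0.11228820100199513))
```

View pics/s12.png

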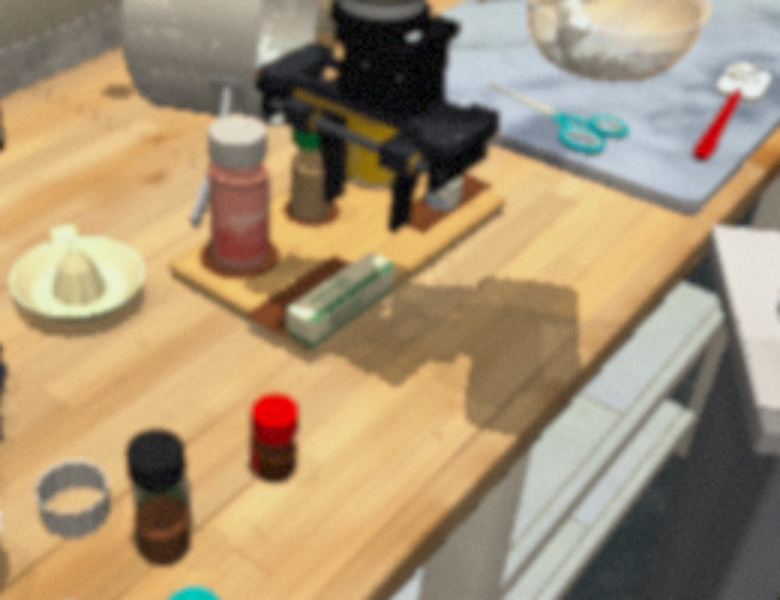

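>>> play_rows --rows '[[[0,0.001,-0.018,-90,0,0,0.085],[0,0.001,-0.018,-90,0,0,0.085],[0,0.001,-0.018,-90,0,0,0.085],[0,0.001,-0.018,-90,0,0,0.085],[0,0.001,-0.018,-90,0,0,0.085],[0,0.001,-0.018,-90,0,0,0.085],[0,0.001,-0.018,-90,0,0,0.085],[0,0.001,-0.018,-90,0,0,0.085],[0,0.001,-0.018,-90,0,0,0.085],[0,0.001,-0.018,-90,0,0,0.085],[0,0.001,-0.018,-90,0,0,0.085],[0,0.001,-0.018,-90,0,0,0.085]]]'

```text
time_s: 26.35
position: [0.4878, 0.1118, 0.1344]
tcp_rot: [[-0.003, -0.851, 0.524], [-0.0, 0.524, 0.851], [-1.0, 0.002, -0.002]]
force: [-0.1, 0.1, -0.2]
opening: 0.978
```

>>> play_rows --rows '[[[0.03,0,0,0,0,0,0.085],[0.06,0,0,0,0,0,0.085],[0.08,0,0,0,0,0,0.085],[0.095,0,0,0,0,0,0.085],[0.105,0,0,0,0,0,0.085],[0.105,0,0,0,0,0,0.085],[0.105,0,0,0,0,0,0.085],[0.105,0,0,0,0,0,0.085]]]'

```text
time_s: 27.15
position: [0.4889, 0.1121, 0.0316]
tcp_rot: [[0.001, -0.852, 0.524], [-0.0, 0.524, 0.852], [-1.0, -0.001, 0.001]]
force: [0.3, -0.1, 0.8]
opening: 0.978
```

```bash
cat >> h.py <<'E'
c_,s_=np.cos(np.radians(-31.6)),np.sin(np.radians(-31.6))
def L2W(lx,ly): return .5366+(c_*lx-s_*ly)/1e3,-.0469+(s_*lx+c_*ly)/1e3
def W2L(x,y): x,y=x-.5366,y+.0469; return np.round([1e3*(c_*x+s_*y),1e3*(-s_*x+c_*y)],1)
E
python3 - <<'E'
from h import *
plan((*L2W(-100,110),.047,58.4),(*L2W(-73,110),.047,58.4))
print(W2L(*read_state()["position"][:2]))
r=capture("side");cv2.imwrite("pics/s13.png",cv2.resize(r["pixels"][80:280,160:420,::-1],None,fx=3,fy=3))
r=capture("wrist");cv2.imwrite("pics/w13.png",r["pixels"][:,:,::-1])
E
```

```text
now t27.15 [0.4889 0.1121 0.0316] open 85.1 F [ 0.3 -0.1  0.8]
[0.0036, -0.024, -0.0004] [-0.01, 0.04, 0.06] dist mm 24
[0.0036, -0.051, -0.0004] [-0.01, 0.04, 0.06] dist mm 27
[-124.   110.4]
```

View pics/s13.png

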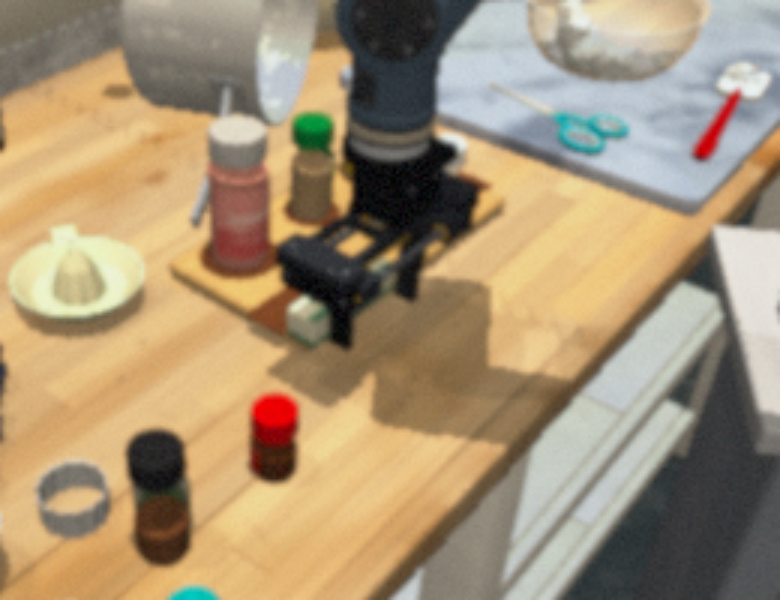

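View pics/w13.png

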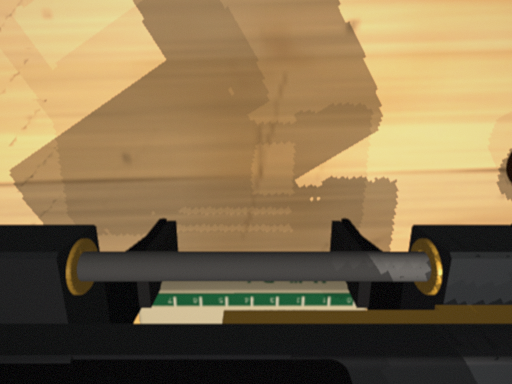

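>>> play_rows --rows '[[[0.002,-0.006,0,0,0,0,0.085],[0.002,-0.011,0,0,0,0,0.085],[0.002,-0.016,0,0,0,0,0.085],[0.002,-0.02,0,0,0,0,0.085],[0.002,-0.024,0,0,0,0,0.085],[0.002,-0.028,0,0,0,0,0.085],[0.002,-0.032,0,0,0,0,0.085],[0.002,-0.036,0,0,0,0,0.085],[0.002,-0.04,0,0,0,0,0.085],[0.002,-0.043,0,0,0,0,0.085],[0.002,-0.043,0,0,0,0,0.085],[0.002,-0.043,0,0,0,0,0.085]]]'

```text
time_s: 28.45
position: [0.5255, 0.0894, 0.0291]
tcp_rot: [[0.001, -0.852, 0.524], [-0.0, 0.524, 0.852], [-1.0, -0.001, 0.0]]
force: [0.2, 0.7, -0.1]
opening: 0.98
```

```bash
python3 - <<'E'
from w import *
s=read_state();print(W2L(*s["position"][:2]),s["position"][2],s["force"])
r=capture("side");cv2.imwrite("pics/s14.png",cv2.resize(r["pixels"][120:220,210:340,::-1],None,fx=6,fy=6,interpolation=cv2.INTER_CUBIC))
E
```

```text
[-80.9 110.3] 0.029054512614920258 [ 0.20813489  0.68784349 -0.11867537]
```

View pics/s14.png

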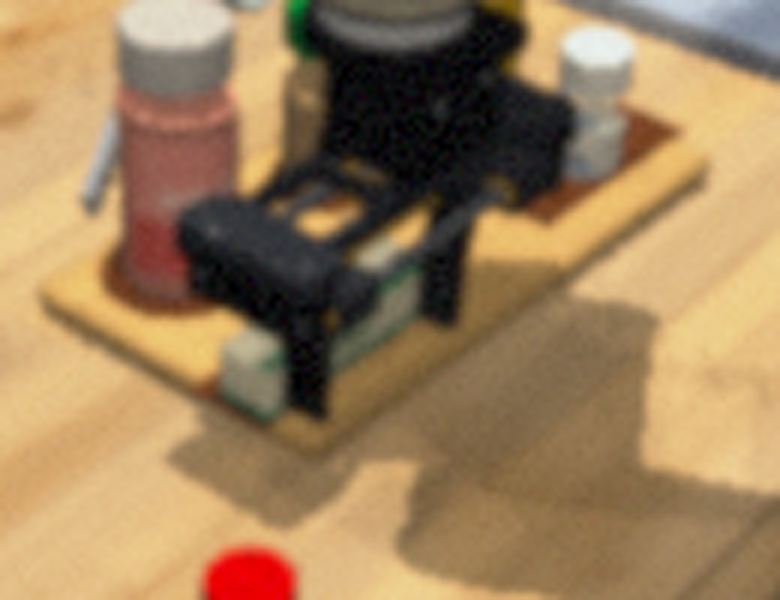

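>>> play_rows --rows '[[[0,-0.003,0,0,0,0,0.085],[0,-0.006,0,0,0,0,0.085],[0,-0.007,0,0,0,0,0.085],[0,-0.007,0,0,0,0,0.085],[0,-0.007,0,0,0,0,0.085],[0,0.01,0,0,0,0,0.085],[0,0.03,0,0,0,0,0.085],[-0.04,0.05,0,0,0,0,0.085],[-0.09,0.08,0,0,0,0,0.085],[-0.1,0.09,0,0,0,0,0.085],[-0.1,0.09,0,0,0,0,0.085]]]'

```text
time_s: 29.6
position: [0.4477, 0.1377, 0.1314]
tcp_rot: [[0.004, -0.853, 0.522], [0.0, 0.522, 0.853], [-1.0, -0.003, 0.002]]
force: [0.7, 0.2, -0.1]
opening: 0.975
```

```bash
python3 - <<'E'
from w import *
s=read_state();print(W2L(*s["position"][:2]),s["position"][2],s["force"])
for c in("side","top"):
    r=capture(c);cv2.imwrite(f"pics/{c}15.png",cv2.resize(r["pixels"][120:220,210:340,::-1] if c=="side" else r["pixels"][150:270,250:400,::-1],None,fx=5,fy=5,interpolation=cv2.INTER_CUBIC))
    for L in trace(c,"butter"):
        p,f=fit([(r,L["mask"].astype(np.float32))],lambda p:box(p[0],p[1],p[2],.02,.033,.12,.032),[.553,.072,np.radians(148)],[.01,.01,.1]);print(c,p[:2],W2L(*p[:2]),np.degrees(p[2]),f)
E
```

```text
[-172.5  110.6] 0.13135664188166907 [ 0.67731177  0.17124964 -0.08038514]
side [0.55469362 0.07132851] [-46.5 110.2] 149.54011763396514 0.08571724593639374
top [0.5553465  0.07326782] [-47.  112.2] 148.20348830705703 0.07793345302343369
```

View pics/side15.png

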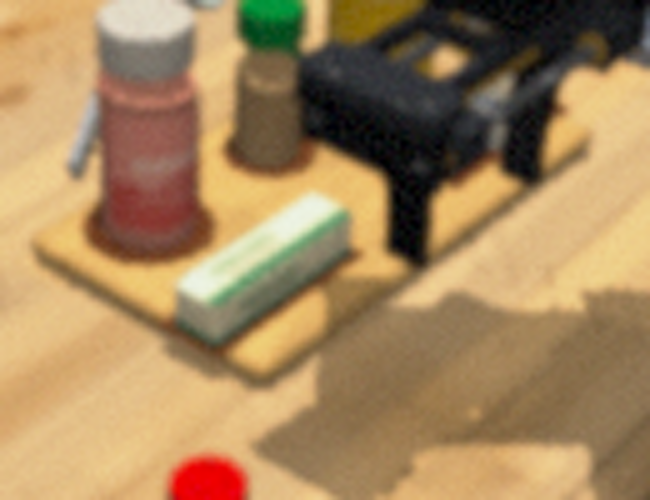

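View pics/top15.png

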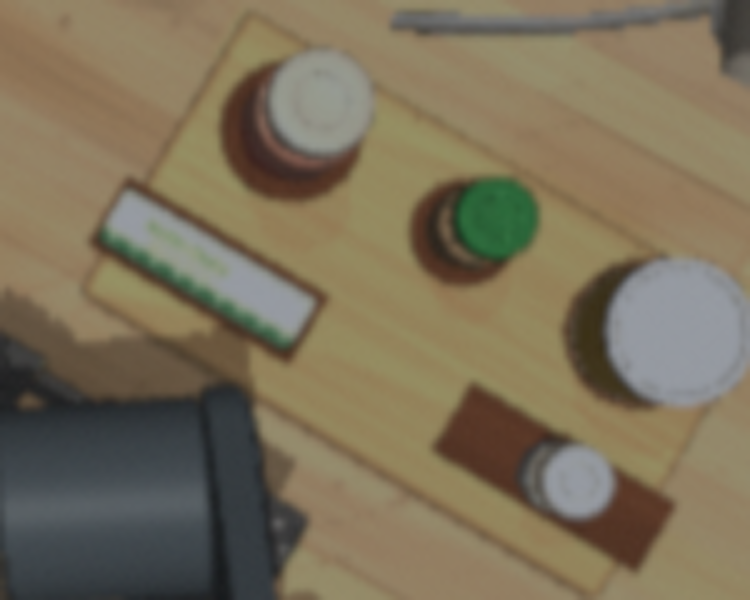

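```bash
python3 - <<'E'
from w import *
plan((.5505,.279,.2,-31.6),(.5505,.279,.036,-31.6))
E
```

```text
now t29.80 [0.4488 0.1363 0.1283] open 84.9 F [-0.1 -0.3 -0.4]
[-0.0527, -0.0118, 0.1748] [89.99, -0.02, 0.01] dist mm 183
[0.1113, -0.0119, 0.1749] [89.99, -0.02, 0.01] dist mm 164
```

>>> play_rows --rows '[[[-0.052,-0.012,0.175,90,0,0,0.08],[-0.052,-0.012,0.175,90,0,0,0.08],[-0.052,-0.012,0.175,90,0,0,0.08],[-0.052,-0.012,0.175,90,0,0,0.08],[-0.052,-0.012,0.175,90,0,0,0.08],[-0.052,-0.012,0.175,90,0,0,0.08],[-0.052,-0.012,0.175,90,0,0,0.08],[-0.052,-0.012,0.175,90,0,0,0.08],[-0.052,-0.012,0.175,90,0,0,0.08],[-0.052,-0.012,0.175,90,0,0,0.08],[-0.052,-0.012,0.175,90,0,0,0.08],[-0.052,-0.012,0.175,90,0,0,0.08]]]'

```text
time_s: 31.0
position: [0.5505, 0.2788, 0.1791]
tcp_rot: [[-0.002, 0.525, 0.851], [-0.001, 0.851, -0.525], [-1.0, -0.002, -0.002]]
force: [-0.3, -0.5, -0.7]
opening: 0.92
```

>>> play_rows --rows '[[[0,0,0,0,0,0,0.08],[0,0,0,0,0,0,0.08]]]'

```text
time_s: 31.2
position: [0.5503, 0.2792, 0.1802]
tcp_rot: [[-0.001, 0.523, 0.852], [-0.0, 0.852, -0.523], [-1.0, -0.001, -0.001]]
force: [0.2, -0.6, 0.1]
opening: 0.918
```

```bash
python3 - <<'E'
from w import *
wfit("small_red_jar",.5505,.279,0,"w16")
plan((.5505,.279,.036,-31.6))
E
```

```text
[(0.59, [254.0, 181.0], 1712)]
small_red_jar [0.549  0.2794] 0.086
now t31.30 [0.5503 0.2793 0.1807] open 80.6 F [ 0.6 -1.  -0. ]
[0.1637, -0.0001, 0.0004] [0.04, -0.02, 0.02] dist mm 164
```

View pics/w16.png

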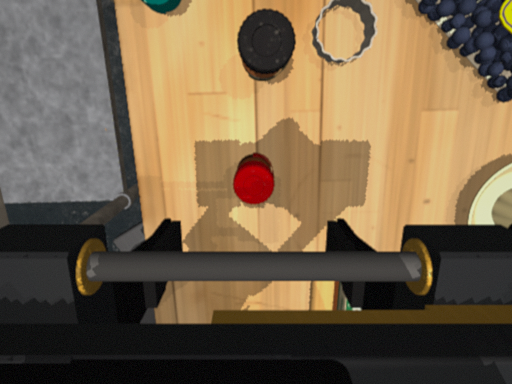

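>>> play_rows --rows '[[[0.04,0,0,0,0,0,0.08],[0.08,0,0,0,0,0,0.08],[0.12,0,0,0,0,0,0.07],[0.145,0,0,0,0,0,0.07],[0.157,0,0,0,0,0,0.07],[0.163,0,0,0,0,0,0.07],[0.163,0,0,0,0,0,0.07],[0.163,0,0,0,0,0,0.02],[0.163,0,0,0,0,0,0.02],[0.163,0,0,0,0,0,0.02],[0.163,0,0,0,0,0,0.02],[0.163,0,0,0,0,0,0.02]]]'

```text
time_s: 32.5
position: [0.5503, 0.2796, 0.0185]
tcp_rot: [[0.001, 0.524, 0.852], [0.0, 0.852, -0.524], [-1.0, 0.001, 0.0]]
force: [-1.1, 2.1, 5.8]
opening: 0.439
```

>>> play_rows --rows '[[[0,0,0,0,0,0,0.02],[0,0,0,0,0,0,0.02],[0,0,0,0,0,0,0.02],[0,0,0,0,0,0,0.02]]]'

```text
time_s: 32.9
position: [0.5503, 0.2796, 0.0185]
tcp_rot: [[0.0, 0.524, 0.852], [0.0, 0.852, -0.524], [-1.0, 0.0, 0.0]]
force: [0.0, 0.4, 5.2]
opening: 0.437
```

```bash
python3 - <<'E'
from w import *
plan((.5505,.279,.28,-31.6),(.51,.05,.30,-31.6),(.5175,-.1645,.30,-31.6))
E
```

```text
now t32.90 [0.5503 0.2796 0.0185] open 38.0 F [0.  0.4 5.2]
[-0.2425, -0.0003, 0.0005] [0.01, 0.01, -0.02] dist mm 242
[-0.2626, -0.2166, 0.086] [0.01, 0.01, -0.02] dist mm 233
[-0.2626, -0.3954, 0.2047] [0.01, 0.01, -0.02] dist mm 215
```

>>> play_rows --rows '[[[-0.03,0,0,0,0,0,0.02],[-0.07,0,0,0,0,0,0.02],[-0.12,0,0,0,0,0,0.02],[-0.17,0,0,0,0,0,0.02],[-0.22,0,0,0,0,0,0.02],[-0.25,-0.217,0.086,0,0,0,0.02],[-0.25,-0.217,0.086,0,0,0,0.02],[-0.25,-0.217,0.086,0,0,0,0.02],[-0.25,-0.217,0.086,0,0,0,0.02],[-0.25,-0.217,0.086,0,0,0,0.02],[-0.25,-0.217,0.086,0,0,0,0.02],[-0.25,-0.217,0.086,0,0,0,0.02]]]'

```text
time_s: 34.1
position: [0.5096, 0.0489, 0.2678]
tcp_rot: [[-0.0, 0.526, 0.851], [0.001, 0.851, -0.526], [-1.0, 0.0, -0.001]]
force: [-0.4, 0.4, -0.7]
opening: 0.437
```

```bash
python3 - <<'E'
from w import *
r=wfit("drum",.5175,-.1645,.02,"w17")
plan((.5175,-.1645,.28,-31.6),(.5175,-.1645,.1525,-31.6))
E
```

```text
[(0.43, [347.0, 211.0], 1091)]
drum [ 0.4352 -0.0023] 5.412
now t34.20 [0.5096 0.0503 0.2676] open 38.1 F [-0.1 -0.1 -0.1]
[0.0064, -0.1789, 0.1192] [0.04, -0.06, -0.0] dist mm 215
[0.1339, -0.1789, 0.1193] [0.04, -0.06, -0.0] dist mm 128
```

View pics/w17.png

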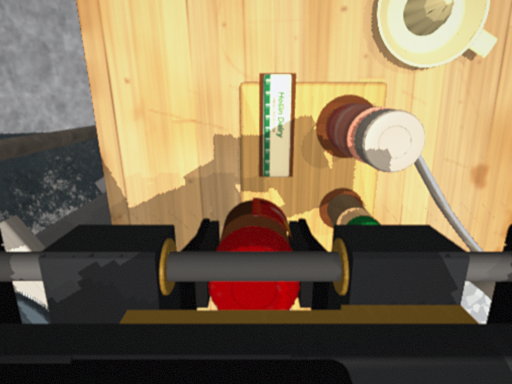

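```bash
python3 - <<'E'
from w import *
r=capture("top")
for z in(0,.15,.25):print(z,[unproj(r,p,z)[:2].round(3) for p in((395,165),(398,105),(495,170))])
r2=capture("side")
for z in(0,.15,.25):print(z,[unproj(r2,p,z)[:2].round(3) for p in((205,105),(262,100),(235,118),(225,50))])
E
```

```text
0 [array([ 0.661, -0.224]), array([ 0.831, -0.238]), array([ 0.643, -0.501])]
0.15 [array([ 0.642, -0.182]), array([ 0.794, -0.194]), array([ 0.626, -0.429])]
0.25 [array([ 0.63 , -0.154]), array([ 0.769, -0.165]), array([ 0.615, -0.38 ])]
0 [array([ 0.855, -0.378]), array([ 0.641, -0.467]), array([ 0.716, -0.296]), array([ 0.933, -1.039])]
0.15 [array([ 0.757, -0.081]), array([ 0.594, -0.149]), array([ 0.651, -0.019]), array([ 0.816, -0.583])]
0.25 [array([0.692, 0.117]), array([0.563, 0.063]), array([0.608, 0.166]), array([ 0.739, -0.279])]
```

```bash
python3 - <<'E'
from w import *
plan((.5175,-.1648,.29,58.4))
E
```

```text
now t34.30 [0.5097 0.0507 0.2676] open 38.0 F [ 0.1 -0.1 -0.7]
[-0.0035, -0.1797, 0.1192] [-89.89, -0.04, -0.03] dist mm 216
```

>>> play_rows --rows '[[[0,-0.179,0.119,-90,0,0,0.02],[0,-0.179,0.119,-90,0,0,0.02],[0,-0.179,0.119,-90,0,0,0.02],[0,-0.179,0.119,-90,0,0,0.02],[0,-0.179,0.119,-90,0,0,0.02],[0,-0.179,0.119,-90,0,0,0.02],[0,-0.179,0.119,-90,0,0,0.02],[0,-0.179,0.119,-90,0,0,0.02],[0,-0.179,0.119,-90,0,0,0.02],[0,-0.179,0.119,-90,0,0,0.02],[0,-0.179,0.119,-90,0,0,0.02],[0,-0.179,0.119,-90,0,0,0.02]]]'

```text
time_s: 35.5
position: [0.5178, -0.1641, 0.2677]
tcp_rot: [[-0.001, -0.853, 0.522], [0.0, 0.522, 0.853], [-1.0, 0.001, 0.0]]
force: [0.3, 0.1, -1.9]
opening: 0.437
```

>>> play_rows --rows '[[[0,0,0,0,0,0,0.02],[0,0,0,0,0,0,0.02]]]'

```text
time_s: 35.7
position: [0.5175, -0.1647, 0.2679]
tcp_rot: [[-0.0, -0.851, 0.525], [0.0, 0.525, 0.851], [-1.0, 0.0, 0.0]]
force: [0.1, -0.7, -1.0]
opening: 0.435
```

```bash
python3 - <<'E'
from w import *
r=capture("wrist");cv2.imwrite("pics/w18.png",r["pixels"][:,:,::-1])
r=capture("side");cv2.imwrite("pics/s18.png",cv2.resize(r["pixels"][20:220,160:420,::-1],None,fx=3,fy=3))
plan((.5175,-.1648,.153,58.4))
E
```

```text
now t35.80 [ 0.5174 -0.165   0.268 ] open 38.2 F [ 0.3  0.4 -0.8]
[0.134, 0.0, 0.0002] [-0.03, 0.0, -0.01] dist mm 134
```

View pics/s18.png

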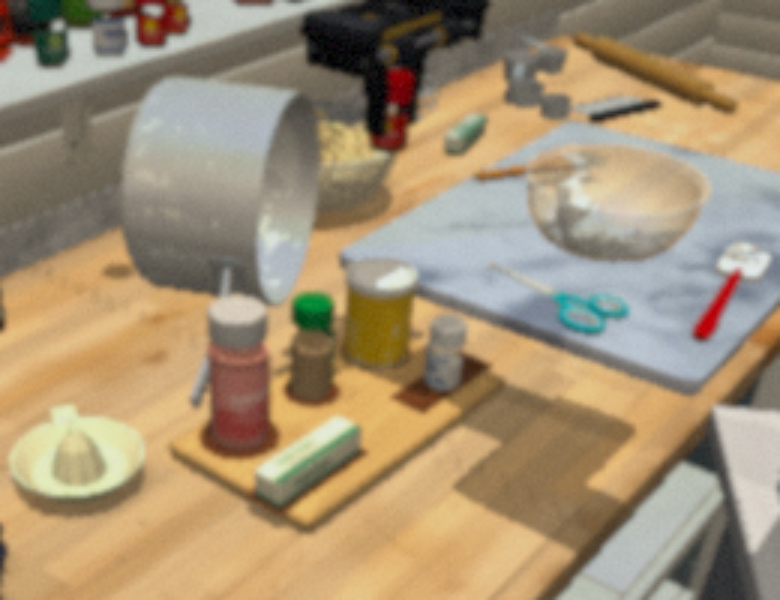

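View pics/w18.png

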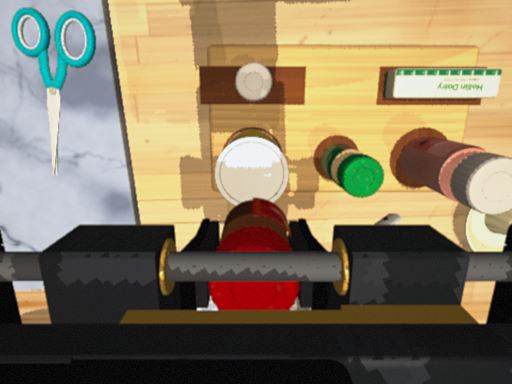

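```bash
python3 - <<'E'
from w import *
r=wfit("drum",.5175,-.1648,.02)
for L in trace("wrist","drum"):
    m=L["mask"];ys,xs=np.nonzero(m);print(xs.min(),xs.max(),ys.min(),ys.max())
q=proj(r,cyl(.5175,-.1648,.115,[(.0375,0,0)])[0]);print(q.min(0),q.max(0))
print(unproj(r,(251.5,173),.115))
wfit("white_jar",.4406,-.117,.02); wfit("green_jar",.575,-.0705,.02)
im=r["pixels"].copy();cv2.polylines(im,[np.int32(q.round())],True,(255,0,0),1);cv2.imwrite("pics/w19.png",im[:,:,::-1])
E
```

```text
[(0.86, [248.0, 168.0], 4228)]
drum [ 0.5145 -0.1663] 0.085
215 288 129 204
[217.43900311 138.48045089] [291.03402573 210.07468258]
[ 0.51391738 -0.16586794  0.115     ]
[(0.94, [254.0, 79.0], 1152)]
white_jar [ 0.4384 -0.1172] 0.054
[(0.69, [353.0, 169.0], 2350)]
green_jar [ 0.5726 -0.0738] 0.08
```

View pics/w19.png

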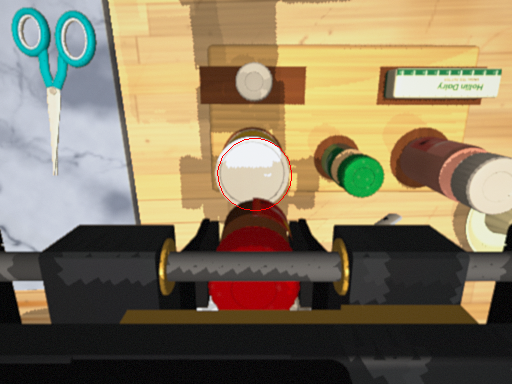

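>>> play_rows --rows '[[[0.03,0,0,0,0,0,0.02],[0.06,0,0,0,0,0,0.02],[0.09,0,0,0,0,0,0.02],[0.11,0,0,0,0,0,0.02],[0.12,0,0,0,0,0,0.02],[0.128,0,0,0,0,0,0.02],[0.13,0,0,0,0,0,0.02],[0.13,0,0,0,0,0,0.02],[0.13,0,0,0,0,0,0.02],[0.13,0,0,0,0,0,0.02],[0.13,0,0,0,0,0,0.02]]]'

```text
time_s: 37.25
position: [0.5177, -0.1654, 0.1387]
tcp_rot: [[0.001, -0.852, 0.524], [-0.001, 0.524, 0.852], [-1.0, -0.001, 0.0]]
force: [-0.6, 0.4, 0.5]
opening: 0.438
```

```bash
python3 - <<'E'
from w import *
r=capture("side");cv2.imwrite("pics/s20.png",cv2.resize(r["pixels"][80:180,230:360,::-1],None,fx=6,fy=6,interpolation=cv2.INTER_CUBIC))
plan((.517,-.1646,.1525,58.4))
E
```

```text
now t37.30 [ 0.5176 -0.1653  0.1385] open 38.1 F [ 0.2  0.7 -1.5]
[0.005, 0.0009, 0.0003] [0.01, 0.0, 0.06] dist mm 5
```

View pics/s20.png

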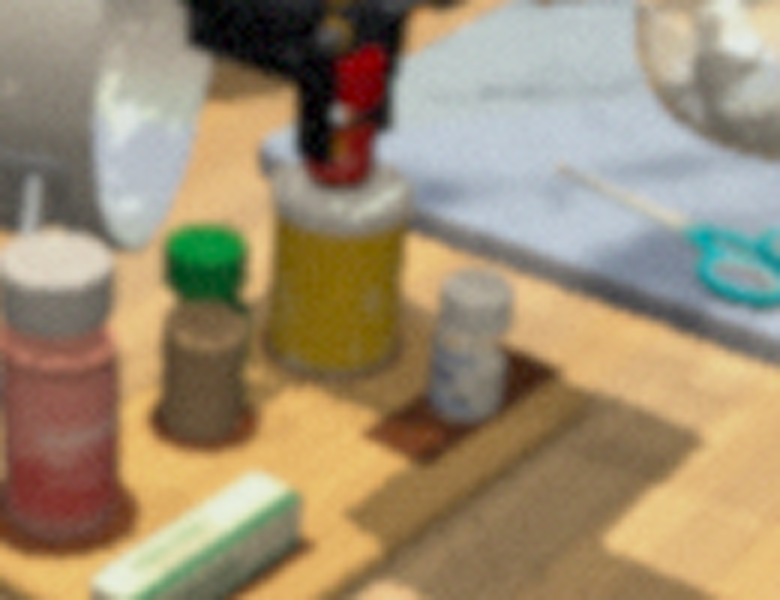

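>>> play_rows --rows '[[[0.002,0.001,0,0,0,0,0.02],[0.003,0.001,0,0,0,0,0.02],[0.004,0.001,0,0,0,0,0.02],[0.005,0.001,0,0,0,0,0.02],[0.005,0.001,0,0,0,0,0.02],[0.005,0.001,0,0,0,0,0.02]]]'

```text
time_s: 37.9
position: [0.5165, -0.1647, 0.1335]
tcp_rot: [[-0.0, -0.852, 0.524], [-0.0, 0.524, 0.852], [-1.0, -0.0, -0.0]]
force: [-2.0, 0.5, 4.0]
opening: 0.438
```

Contact (about +5 N up); release.

>>> play_rows --rows '[[[0,0,0,0,0,0,0.075],[0,0,0,0,0,0,0.075],[0,0,0,0,0,0,0.075],[0,0,0,0,0,0,0.075],[0,0,0,0,0,0,0.075],[-0.03,0,0,0,0,0,0.075],[-0.06,0,0,0,0,0,0.075],[-0.11,0,0,0,0,0,0.075],[-0.16,0,0,0,0,0,0.075],[-0.18,0.1,0,0,0,0,0.075],[-0.18,0.1,0,0,0,0,0.075],[-0.18,0.1,0,0,0,0,0.075]]]'

```text
time_s: 39.1
position: [0.4259, -0.1086, 0.3136]
tcp_rot: [[-0.004, -0.852, 0.523], [0.002, 0.523, 0.852], [-1.0, 0.004, 0.0]]
force: [0.1, 0.0, -1.5]
opening: 0.866
```

```bash
python3 - <<'E'
from w import *
plan((.45,.2,.32,58.4))
E
```

```text
now t39.10 [ 0.4259 -0.1086  0.3136] open 75.3 F [ 0.1  0.  -1.5]
[0.0132, 0.1407, 0.2756] [0.08, 0.01, -0.25] dist mm 310
```

>>> play_rows --rows '[[[0,0.14,0.276,0,0,0,0.075],[0,0.14,0.276,0,0,0,0.075],[0,0.14,0.276,0,0,0,0.075],[0,0.14,0.276,0,0,0,0.075],[0,0.14,0.276,0,0,0,0.075],[0,0.14,0.276,0,0,0,0.075],[0,0.14,0.276,0,0,0,0.075],[0,0.14,0.276,0,0,0,0.075],[0,0.14,0.276,0,0,0,0.075]]]'

```text
time_s: 40.0
position: [0.4566, 0.1952, 0.3126]
tcp_rot: [[-0.001, -0.852, 0.524], [-0.001, 0.524, 0.852], [-1.0, 0.0, -0.001]]
force: [-0.0, -0.1, -0.4]
opening: 0.861
```

```bash
python3 - <<'E'
from w import *
st=dict(drum=(.5175,-.1645,.02),pink_jar=(.632,.023,.02),green_jar=(.575,-.07,.02),white_jar=(.4407,-.117,.02),small_red_jar=(.517,-.1645,.115),black_jar=(.617,.372,0))
for c in("side","top"):
    r=capture(c);im=r["pixels"][...,::-1]
    cv2.imwrite(f"pics/{c}21.png",cv2.resize(im[80:220,190:370] if c=="side" else im[130:270,240:420],None,fx=4.2,fy=4.2,interpolation=cv2.INTER_CUBIC))
    for n,(x,y,z) in st.items():
        L=trace(c,n)
        if not L: print(c,n,"none");continue
        i=np.argmin([np.linalg.norm(unproj(r,l["at"],z+.05)[:2]-[x,y]) for l in L])
        p,f=fit([(r,L[i]["mask"].astype(np.float32))],lambda p:cyl(p[0],p[1],z,SEC[n]),[x,y],[.01,.01]);print(c,n,p.round(4),W2L(*p),round(f,3))
E
```

```text
side drum [ 0.5164 -0.1655] [  44.9 -111.6] 0.232
side pink_jar [0.6322 0.0212] [ 45.7 108.1] 0.068
side green_jar [ 0.5753 -0.0735] [46.9 -2.4] 0.104
side white_jar [ 0.4401 -0.1189] [ -44.5 -111.9] 0.215
side small_red_jar [ 0.5273 -0.1753] [  59.3 -114.3] 4.205
side black_jar [0.6168 0.3711] [-150.7  398. ] 0.138
top drum [ 0.5164 -0.1623] [  43.2 -108.9] 0.843
top pink_jar [0.631  0.0241] [ 43.3 109.9] 0.102
top green_jar [ 0.5766 -0.0702] [46.3  1.1] 0.065
top white_jar [ 0.4402 -0.1126] [ -47.7 -106.4] 0.063
top small_red_jar [ 0.5193 -0.1615] [  45.3 -106.6] 0.07
top black_jar [0.6174 0.3732] [-151.3  400.1] 0.139
```

View pics/side21.png

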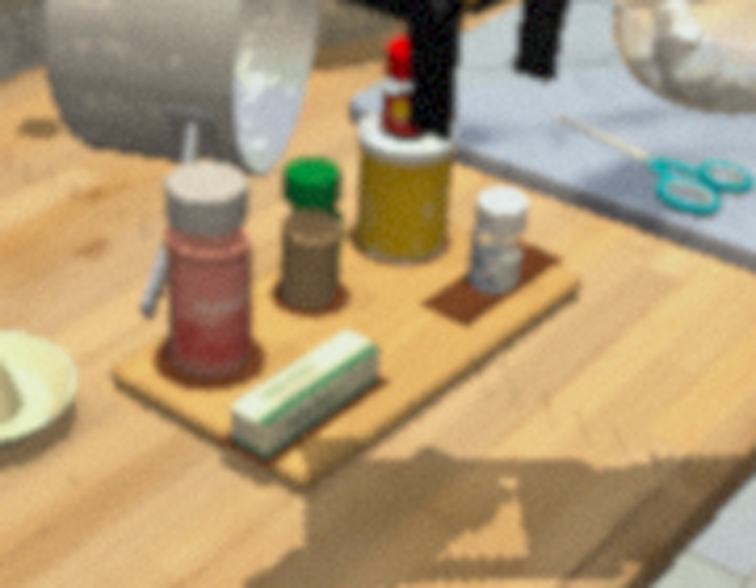

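View pics/top21.png

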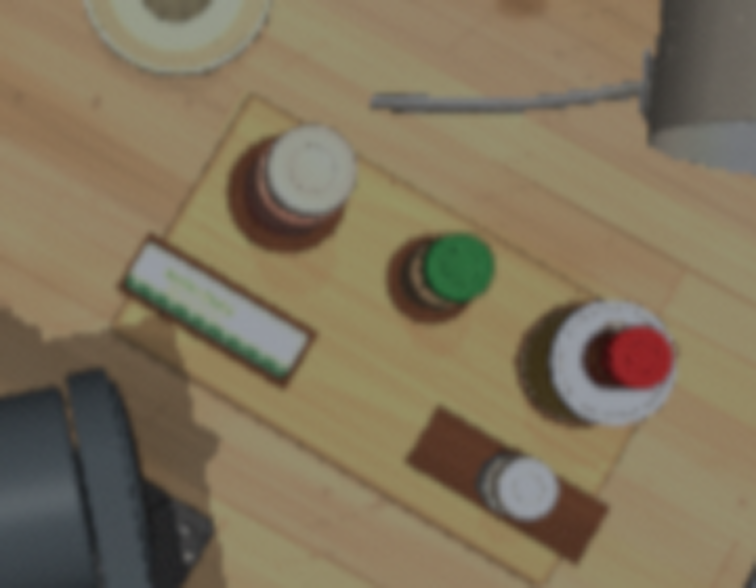

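```bash
python3 - <<'E'
from h import *
print(read_state()["time_s"]);print(hand_in())
E
```

```text
40.7
the job is handed in; nothing more can be done
None
```

I did the job in the order asked and handed it in at 40.7 s, with the gripper open and clear of everything.

- **Green jar:** stands upright on the middle disc. The checks put it 1–3 mm from centre.
- **White jar:** stands upright on the middle of the bar mark in front of the drum. The top camera put it about 3 mm from centre and the side camera about 2 mm.
- **Butter stick:** lies along the bar mark in front of the pink jar, the same way up as before. I set it down at the board's front edge and pushed it back with both open fingers, because the gripper would have hit the pink jar. It ended about 2 mm from centre and within about 1.5° of the mark.
- **Red jar:** stands upright on the drum lid, about 2 mm from centre by the top camera.

**Checks that failed or disagreed:**
- The side camera's fit of the red jar failed because a finger hid part of it. The drum fits were poor for the same kind of reason: the red jar covers the lid from the top, and the finger covers part of the drum from the side.
- The two cameras differ by about 3 mm in y, and by up to 6 mm for the white jar, whose side fit was weak.

Pink, drum and black jar measured within about 2 mm of where they began. I did not remeasure the fluted ring, but the arm never touched it. I saw no sign of contact with anything else that was to be left alone, and wrist forces in the readings stayed below about 7 N.

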